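Hold the vacuum's lid at the paint line for its new hinge spring

TASK

The lid spring of the canister vacuum is out and a new one is about to be fitted. First stand the jar with the blue lid (the spring clips) upright in the big bay of the metal parts tray: set it down, do not drop it. Then lift the vacuum's red lid by its grey handle until the white line along its edge meets the yellow paint line on the hinge cheek, and finish still holding the handle there, since the lid falls if it is let go; do not let it drop and do not disturb the other things on the bench.

Things in the scene. Friction and masses are not known exactly. Their poses are not given: they have to be found in the camera images.
- jar_blue_mid (a point): Clear jar with a blue screw lid, to be moved: upright cylinder 50 mm in diameter, lid 53 mm, 76 mm tall in all (lid is the top 16 mm), 0.11 to 0.23 kg. This point is its centre, 38 mm above its underside; z along its axis. Standing on the tray floor this point is 38 mm above tray_bay.
- tray_bay (a point): Flat grey metal parts tray, fixed to the bench. This point is the middle of its big square bay, on the bay's floor, 4 mm above the bench; the flat floor is 128 x 128 mm, inside a lip that stands 7 mm above it. x and y along the bay's sides; the narrow bay with the new spring and screws lies on its +y side (70 to 120 mm from this point).
- lid_hinge (a point): Point on the hinge axis of the vacuum's lid, midway along it, 150 mm above the bench. x along the hinge axis; y from the hinge along the lid towards its free edge (level when shut, turns with the lid); z out of the lid's top face. The lid is 214 mm wide, reaches 263 mm from the axis, and its top face is 15 mm above this axis at the inlay.
- handle_grip (a point): Middle of the lid's light-grey bow handle: a round bar 14 mm thick, 92 mm long, parallel to the hinge axis (x), with a leg at each end. It lies 165 mm from the hinge axis along the lid (y) and 57 mm above the axis (z), 35 mm clear above the black inlay. Axes as lid_hinge; turns with the lid. Lifting here takes about 3 to 5.5 N upwards.
- lid (a joint): Angle of the lid: 0 shut, grows as it is raised (about lid_hinge's x axis), stop at 1.5 rad. No spring and hardly any friction: it falls shut when released. The black canister vacuum (fixed) is about 340 mm long from hinge end to nose and 270 mm wide over its wheels; its two hinge cheeks stand up to 205 mm above the bench.
- lid_edge (a point): Point on the white line, 6 mm wide, that runs along the middle of the lid's edge on the far (+x) side (the near edge has the same line), 100 mm from the hinge axis; y runs along the line, away from the hinge; the line, prolonged, passes through the hinge axis.
- paint_line (a joint): Angle of the yellow paint line, on the same scale as joint lid: when lid equals it, white and yellow lines are in line. It does not move in an episode (about 0.5 to 0.85 rad).
- line_mark (a point): Middle of the yellow paint line, a radial line 34 mm long and 7 mm wide on the outer face of the round dark hinge cheek (55 mm radius about the hinge axis) on the vacuum's far (+x) side, carried over the cheek's rim (the near cheek has the same line at the same angle); y runs along it, away from the hinge.
- jar_orange_mid (a point): Leave alone: jar of the same size with an orange lid; point at its centre, 38 mm up.
- oil_bottle: Leave alone: white oil bottle with a red cap, 48 mm in diameter, 125 mm tall; origin at its underside.
- cleaner_bottle: Leave alone: amber bottle with a black cap, 64 mm in diameter, 170 mm tall; origin at its underside.
- pliers: Leave alone: red-handled pliers lying flat, about 180 mm long, 16 mm high; origin near the pivot, jaws to +x.
- screwdriver: Leave alone: orange-handled screwdriver lying along its x.
- filter: Leave alone: white pleated cartridge filter standing upright, 96 mm in diameter, 86 mm tall; origin at its underside.
- tape_roll: Leave alone: roll of black tape lying flat, 90 mm in diameter, 19 mm high; origin at its underside.
Not all that is in view belongs to the job. What is shaped like the part that bears jar_blue_mid but green or pink is not meant.

How it is judged:
By the outcome, as a careful person would: the job done as asked, in the order asked, and still so for the second after the job is handed in, while the arm keeps its last pose, push and grip.
It also fails if it takes over 54 s, if anything falls off the work surface, if the arm or the gripper's body presses on something with over 40 N, if the wrist force passes 120 N, or if a joint passes its speed limit or range.

ROBOT

A 7-joint arm with a two-finger parallel gripper is mounted at the origin on the work surface. World frame = base frame: x ahead of the robot, y to its left, z up, the work surface at z = 0. Lengths are in mm, angles in rad, forces in N, time in s.
With the tool pointing down it reaches from about 400 to 875 mm from the base axis. Payload 4.4 kg.
Tool frame: the origin (TCP) lies at the very end of the fingers, on their centre line; the grasp point (between the pads) lies 19 mm behind it; z points along the fingers, x is the direction in which the jaws open and shut, and the axes are right-handed (so a half turn about z gives the same grasp; the last joint's range is limited). The gripper opens to 85 mm and grips with 20 to 120 N. Pads are 22 mm wide; open, the fingers measure 114 mm over their backs; the gripper's body (76 mm by 85 mm) begins 54 mm behind the grasp point. The pads swing forward as they close: fully open they stand 13 mm farther back than shut.
Start: joints at [-1.17, 0.628, 0.038, 1.517, -0.027, 0.996, -0.02], TCP at [292.5, 580.484, 231.313] pointing down, gripper open.
Joint ranges: [-3.06, 3.06], [-0.37, 2.12], [-1.25, 1.32], [0.18, 2.47], [-1.1, 4.24], [0.23, 1.98], [-2.94, 2.94]. Speed limits (rad/s): [2.57, 2.57, 3.14, 3.14, 3.14, 3.14, 3.14].

INTERFACE

Orientations are given as [roll, pitch, yaw] about the fixed x, y, z axes, in that order (R = Rz(yaw) Ry(pitch) Rx(roll)).
In Python, from cell import * gives the robot as it stands. The module is installed in compiled form; this text tells all that it offers.
- The arm moves only by the tool play_rows, never from a script. Its argument "targets" is a list of rows, each an object with "slide": the shift along the tool's x, y, z in mm, a list of three; "turn": the turn, a rotation vector about the tool's x, y, z in degrees, a list of three; "hand": the finger opening in mm, from 0 to 85.4. A call has 1 to 5 rows; each row shifts and turns the commanded pose from where the row before left it, along the tool's axes as they then stand; what a row does not reach is not made up. A row lasts 1/8 s, in which the tool goes at most 62.5 mm and 10.7 degrees, less where a joint would pass 70% of its speed; a pose out of reach is approached as far as the arm can. A call is refused whole if a number of a shift passes 62.5 or a number of a turn 10.7, either way. A call with a gripper value outside its range is refused whole. The fingers move at their own pace and stop on an object; the grip force is fixed at half the most. Time passes only in rows, so rows that do not move let the fingers close. It gives the time, the measured TCP pose, the force and the opening at its end, in the units of the state.
- read_state(): the state, without advancing time (a new reading comes with each control period).
- get_image(name): name is "scene" or "top"; returns (picture, depth): 420x560x3 uint8, blue, green, red; 420x560 float32, mm along the optical axis (not along the pixel's ray), 0 where there is no reading.
- calibration(name): a dict with "K" (3x3 intrinsics, pixels), "R" (3x3) and "t" (3): a world point X has camera coordinates R X + t. Camera axes: x right, y down, z forward; pixel columns grow to the right and rows downward; lengths in mm; the calibration is good to about 2 mm. A picture is of the moment at which its call begins. calibration takes no time and is no camera call.
- finish_job(): hands the job in, once; it reports no verdict.
The state is a dict: "clock": time; "qpos": joint angles; "qd": joint speeds; "tau": joint torques, N m; "eef_pos": TCP position; "tool_rot": TCP orientation; "force": force on the tool from outside, world axes, zero at the start; "torque": the same for the moment, N m; "width": finger opening in mm.
Only numpy, scipy, OpenCV 4.12 (cv2) and the standard library are available. Lean on these libraries where they do the work, as an engineer would, in place of code of your own. Each camera call takes 0.05 s, during which the arm holds its last target.

## Working session

There is one attempt and no reset: what is moved stays moved. The work goes in short steps, Python scripts to look and compute and a tool call to move; the robot and the scene stay as the last step left them, time stands still between calls to the robot, and variables do not carry over. Pictures are saved under pics/ and viewed, and the job is handed in when it is done.

Besides the shell and the picture viewer there is one more tool, called after "Request:" as name(argument=value, ...), one argument or row to a line, values as JSON. play_rows: Moves the arm, as the interface text tells. Its arguments: {"type":"object","properties":{"targets":{"type":"array"}},"required":["targets"]}

```bash
mkdir -p pics; python3 - <<'E'
from cell import *
import cv2,numpy as np
s=read_state();print(s)
for n in("scene","top"):
    p,d=get_image(n);cv2.imwrite(f"pics/{n}0.png",p);np.save(f"pics/{n}0.npy",d);c=calibration(n);print(n,c)
    np.savez(f"pics/{n}_cal.npz",**c)
E
```

```text
{'clock': 0.0, 'qpos': array([-1.16981551,  0.62935075,  0.0384321 ,  1.51838593, -0.02700093,
        0.99630723, -0.01999775]), 'qd': array([-0.00058252,  0.00082888, -0.00236413,  0.00231032,  0.00079075,
       -0.00075316,  0.00031021]), 'tau': array([ 1.17821455e-03, -5.63393748e+01,  1.22699350e+00, -1.93441826e+01,
        1.11308077e-02,  1.05155009e-02,  2.67226147e-05]), 'eef_pos': array([292.19065621, 579.90877381, 230.38019158]), 'tool_rot': array([3.14157297e+00, 1.93345254e-03, 1.10402480e+00]), 'force': array([ 0.54898569,  0.4335098 , -0.53978107]), 'torque': array([ 0.03640496,  0.10461037, -0.06185971]), 'width': 85.80190763303261}
scene {'K': array([[404.08103985,   0.        , 277.26467944],
       [  0.        , 404.08103985, 202.70765151],
       [  0.        ,   0.        ,   1.        ]]), 'R': array([[ 0.79256063,  0.60952888,  0.01794996],
       [ 0.43713624, -0.54738534, -0.7136394 ],
       [-0.42515828,  0.57344907, -0.70028323]]), 't': array([-476.05948252,  -66.51628087, 1296.47087974])}
top {'K': array([[422.2409641 ,   0.        , 275.7686423 ],
       [  0.        , 422.2409641 , 223.53288806],
       [  0.        ,   0.        ,   1.        ]]), 'R': array([[-0.01905979, -0.99981452, -0.00276509],
       [-0.97971361,  0.01922828, -0.19947812],
       [ 0.19949429, -0.00109302, -0.97989838]]), 't': array([  70.82015209,  526.65854736, 1391.30619064])}
```

View pics/scene0.png

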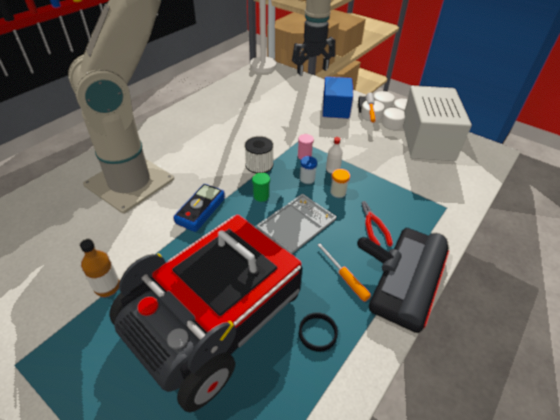

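View pics/top0.png

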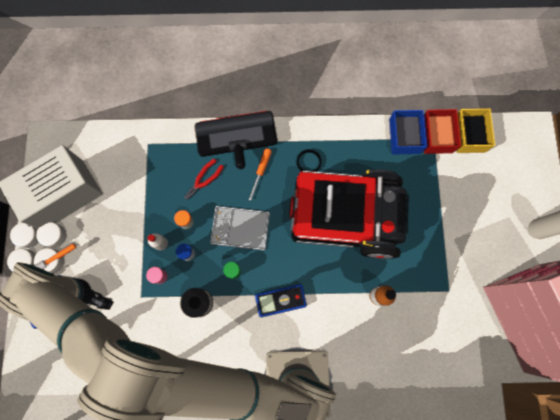

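Scene view: the blue-lidded jar is at about (308,168). Lookalikes are pink (306,147), green (261,187) and orange (340,183), with the oil bottle at (335,152). In the top view blue is at (185,252), pink (155,275), green (232,270) and orange (182,218). The tray is at (240,228) and the handle at (330,202). I choose blue and check it in a close crop.

```bash
cat > h.py <<'E'
import numpy as np,cv2
def load(n,i):
    c=np.load(f"pics/{n}_cal.npz");return cv2.imread(f"pics/{n}{i}.png"),np.load(f"pics/{n}{i}.npy"),c
def cloud(d,c):
    K,R,t=c["K"],c["R"],c["t"];v,u=np.mgrid[:d.shape[0],:d.shape[1]]
    P=np.stack([(u-K[0,2])/K[0,0]*d,(v-K[1,2])/K[1,1]*d,d],-1)
    return (P-t)@R
def proj(X,c):
    p=np.atleast_2d(X)@c["R"].T+c["t"];p=p@c["K"].T;return p[:,:2]/p[:,2:]
E
python3 - <<'E'
from h import *
for n in("scene","top"):
    p,d,c=load(n,0);W=cloud(d,c)
    hsv=cv2.cvtColor(p,cv2.COLOR_BGR2HSV)
    H,S,V=hsv[...,0].astype(int),hsv[...,1],hsv[...,2]
    roi=(W[...,2]>-20)&(W[...,2]<260)&(d>0)
    print(n)
    def rep(name,m,zmin=0):
        k,l,st,ce=cv2.connectedComponentsWithStats((m&roi).astype(np.uint8))
        for i in range(1,k):
            if st[i,4]>25:
                q=W[l==i];print(name,ce[i].round(),st[i,4],"med",np.median(q,0).round(1),"lo",np.percentile(q,3,0).round(1),"hi",np.percentile(q,97,0).round(1))
    rep("blue",(H>105)&(H<125)&(S>150)&(V>60))
    rep("orange",(H>8)&(H<20)&(S>170)&(V>120))
    rep("yellow",(H>22)&(H<34)&(S>150)&(V>100))
    rep("green",(H>50)&(H<80)&(S>150)&(V>60))
    rep("pink",(H>160)&(H<176)&(S>80)&(V>150))
    rep("red",((H<5)|(H>176))&(S>180)&(V>80))
p,d,c=load("scene",0)
a=cv2.resize(p[120:260,230:360],None,fx=4,fy=4,interpolation=2);cv2.imwrite("pics/cropA.png",a)
p,d,c=load("top",0)
a=cv2.resize(p[150:300,140:415],None,fx=2.9,fy=2.9,interpolation=2);cv2.imwrite("pics/cropB.png",a)
E
```

```text
scene
blue [491.  46.] 4325 med [ 647.9 1502.9  103.4] lo [ 402.4 1493.1  -12.3] hi [ 827.7 1818.6  249.3]
blue [490.  13.] 31 med [ 590.5 1503.1  255.7] lo [ 557.9 1495.4  249.5] hi [ 618.8 1511.5  259.8]
blue [507.  17.] 28 med [ 664.8 1501.9  253.9] lo [ 629.9 1493.8  247.8] hi [ 684.5 1509.2  257.6]
blue [337.  97.] 1050 med [303.7 752.3  92.2] lo [233.7 712.5  14.3] hi [357.3 852.5 103.7]
blue [309. 162.] 154 med [442.7 363.1  76.2] lo [420.4 346.1  66.4] hi [464.6 389.2  79.3]
blue [200. 214.] 516 med [306.3  11.9  29.7] lo [262.9 -32.4  11. ] hi [323.4 119.1  38.3]
orange [372. 113.] 64 med [449.  772.5  53.8] lo [415.5 746.   45.6] hi [470.5 827.   58.8]
orange [340. 178.] 79 med [560.3 360.   72.9] lo [528.8 352.3  64. ] hi [576.8 394.5  78.9]
orange [102. 256.] 74 med [ 294.  -268.3  120.1] lo [ 284.  -275.6  109.4] hi [ 302.7 -259.8  133.4]
orange [ 87. 264.] 122 med [ 286.4 -303.1  119.4] lo [ 272.3 -312.3  108.5] hi [ 298.3 -294.4  132. ]
orange [355. 284.] 357 med [772.5  94.   23.6] lo [724.   76.7  11. ] hi [811.7 115.   27.8]
yellow [227. 331.] 61 med [ 668.8 -246.6 
[... 1533 characters left out ...]
2e+02 1.878e+02 3.000e-01] hi [395.9 237.2  82.3]
pink [154. 275.] 209 med [358.9 462.9  77.2] lo [336.7 440.6  69. ] hi [382.9 486.1  83.7]
red [443. 131.] 631 med [ 849.7 -552.1   54. ] lo [ 788.6 -590.4   18. ] hi [ 929.  -486.    73.8]
red [207. 174.] 234 med [718.3 307.6  15.7] lo [678.2 257.7   9. ] hi [770.3 343.2  22.9]
red [332. 207.] 2460 med [554.6 -92.  158.8] lo [ 458.  -252.   151.5] hi [662.6  -5.8 164.5]
red [291. 208.] 34 med [563.9   9.4 118.7] lo [545.9   5.8 101.7] hi [588.8  13.2 124.4]
red [388. 226.] 123 med [ 493.1 -295.   148.1] lo [ 475.3 -313.5  140.5] hi [ 509.8 -278.4  153.4]
red [151. 238.] 28 med [475.4 464.  124.2] lo [467.1 455.3 120.6] hi [483.2 472.8 129.9]
```

View pics/cropA.png

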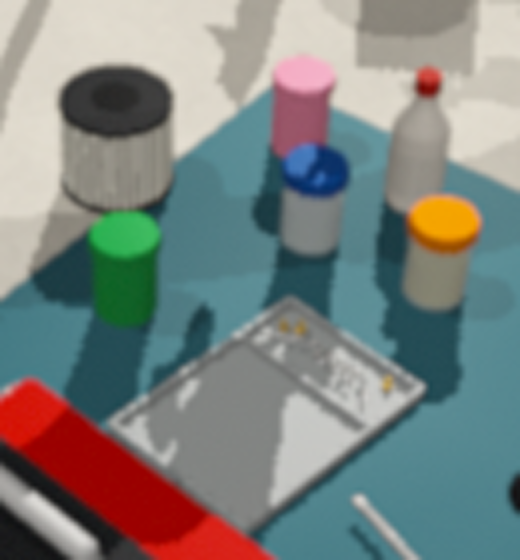

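View pics/cropB.png

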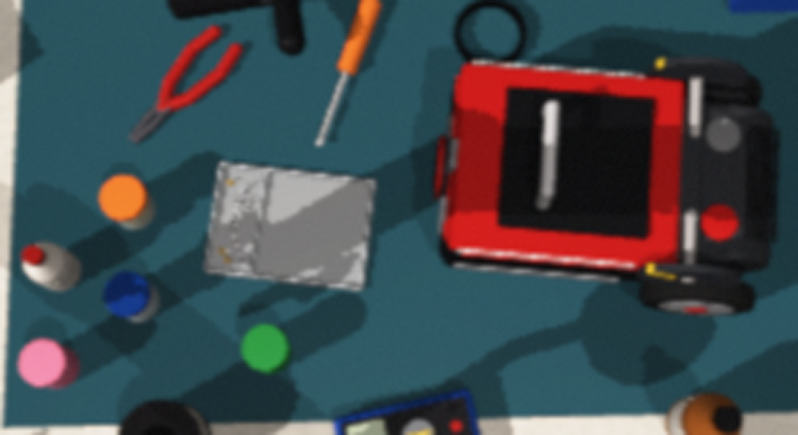

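Crop A confirms a clear body with a blue lid, and that the green and pink ones are solid colours. Crop B shows the tray with its narrow bay on the left (+y) and the vacuum handle near (547,155) in the crop. Next I measure the tray, handle, lid edge and paint line.

```bash
python3 - <<'E'
from h import *
p,d,c=load("scene",0);W=cloud(d,c);hsv=cv2.cvtColor(p,cv2.COLOR_BGR2HSV).astype(int);H,S,V=hsv[...,0],hsv[...,1],hsv[...,2]
m=(H>105)&(H<125)&(S>130)&(V>50)&(abs(W[...,0]-440)<40)&(abs(W[...,1]-368)<40)&(W[...,2]>60)
(cx,cy),r=cv2.minEnclosingCircle(W[m][:,:2].astype(np.float32));print("lid scene",cx,cy,r)
# yellow
m=(H>20)&(H<36)&(S>120)&(V>90)&(abs(W[...,0]-668)<25)&(W[...,1]<-215)&(W[...,1]>-290)
q=W[m];print("yellow n",len(q));
for x in q[np.argsort(q[:,2])][::4]:print(x.round(1))
# handle bright grey z>195
for n in("scene","top"):
    p,d,c=load(n,0);W=cloud(d,c);hsv=cv2.cvtColor(p,cv2.COLOR_BGR2HSV).astype(int);S,V=hsv[...,1],hsv[...,2]
    m=(W[...,2]>196)&(W[...,2]<222)&(W[...,0]>480)&(W[...,0]<650)&(W[...,1]<-40)&(W[...,1]>-200)
    q=W[m];print(n,"handle",len(q),np.median(q,0).round(1),q.min(0).round(1),q.max(0).round(1))
    mu=q.mean(0);u,s,vt=np.linalg.svd(q-mu);print(mu.round(1),vt[0].round(3),s)
    # tray
    m=(S<60)&(V>70)&(W[...,0]>430)&(W[...,0]<640)&(W[...,1]>50)&(W[...,1]<320)&(W[...,2]<30)&(W[...,2]>-12)
    k,l,st,ce=cv2.connectedComponentsWithStats(m.astype(np.uint8));i=1+st[1:,4].argmax()
    q=W[l==i];rc=cv2.minAreaRect(q[:,:2].astype(np.float32));print("tray",len(q),rc,cv2.boxPoints(rc).round(1).tolist(),np.median(q[:,2]))
E
python3 - <<'E'
import sys;sys.path.insert(0,'.')
from h import *
import os;os.chdir('.')
p,d,c=load("scene",0)
a=cv2.resize(p[190:420,90:330],None,fx=2.5,fy=2.5,interpolation=2);cv2.imwrite("pics/cropC.png",a)
p,d,c=load("top",0)
a=cv2.resize(p[195:260,195:290],None,fx=8,fy=8,interpolation=2);cv2.imwrite("pics/cropD.png",a)
E
```

```text
lid scene 441.04046630859375 367.3249816894531 25.47756004333496
yellow n 74
[ 666.4 -257.1  154. ]
[ 668.8 -261.2  163.4]
[ 666.2 -263.7  164.1]
[ 668.5 -260.6  165.9]
[ 669.  -253.   166.3]
[ 666.9 -255.9  168.3]
[ 668.6 -255.   169. ]
[ 669.4 -250.3  170.4]
[ 670.2 -237.4  171.2]
[ 668.9 -252.2  172.6]
[ 669.8 -244.9  174.2]
[ 670.6 -237.4  175.3]
[ 671.1 -240.6  176.8]
[ 668.5 -248.5  178. ]
[ 669.1 -243.7  179.1]
[ 668.4 -240.   180.4]
[ 665.2 -233.6  182.5]
[ 668.3 -234.2  183.1]
[ 666.6 -237.5  185.8]
scene handle 318 [ 573.6 -106.7  212.6] [ 516.5 -116.4  196. ] [620.6 -93.  217. ]
[ 572.  -106.6  211.3] [ 0.994 -0.103 -0.027] [568.19439204  83.69157883  52.47181096]
tray 2448 ((529.3922119140625, 193.10211181640625), (205.71624755859375, 162.3757781982422), 83.4206314086914) [[437.0, 100.19999694824219], [598.2999877929688, 81.5999984741211], [621.7999877929688, 286.0], [460.5, 304.6000061035156]] 5.200189210593942
top handle 150 [ 560.6 -103.   213. ] [ 511.7 -111.9  197.9] [614.7 -93.  221.8]
[ 560.7 -102.8  212.8] [-0.994  0.104 -0.027] [369.77301894  51.41032645  40.21209856]
tray 2161 ((527.4736328125, 189.79855346679688), (199.46975708007812, 142.96029663085938), 82.10276794433594) [[443.0, 100.80000305175781], [584.5999755859375, 81.19999694824219], [612.0, 278.79998779296875], [470.3999938964844, 298.3999938964844]] 5.522129450114821
```

View pics/cropC.png

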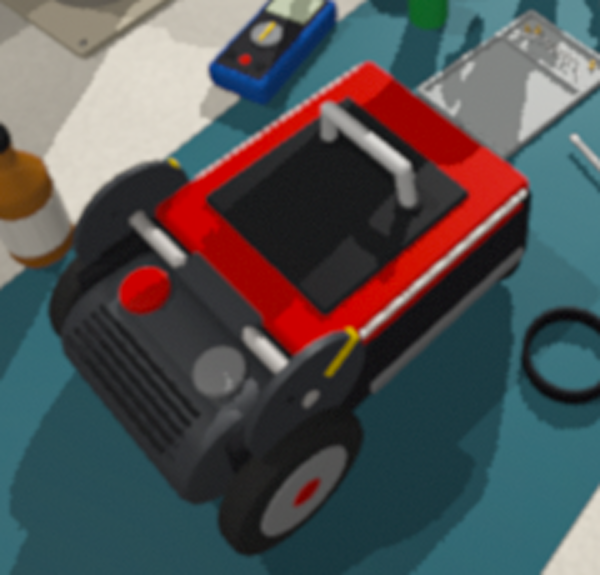

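View pics/cropD.png

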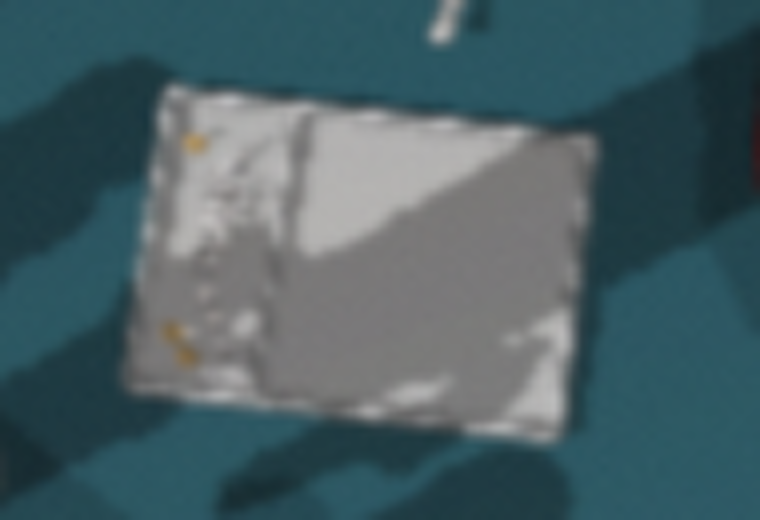

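```bash
python3 - <<'E'
from h import *
p,d,c=load("top",0)
def unp(uv,z,c):
    K,R,t=c["K"],c["R"],c["t"];C=-R.T@t
    r=np.linalg.inv(K)@np.array([uv[0],uv[1],1]);w=R.T@r;return C+w*(z-C[2])/w[2]
cs=[(np.array(q)+.5)/8+np.array([195,195])-.5 for q in [(168,90),(597,137),(562,438),(130,388)]]
P=np.array([unp(q,11,c) for q in cs]);print(P.round(1),P.mean(0).round(1))
div=np.array([unp((np.array(q)+.5)/8+194.5,11,c) for q in[(303,110),(262,390)]]);print("div",div.round(1),div.mean(0))
far=(P[1]+P[2])/2;print("far mid",far, "lid blue top", unp((183.6,251.5),76,c))
c2=load("scene",0)[2]
S=proj(P,c2);img=load("scene",0)[0].copy()
for s in S:cv2.circle(img,tuple(s.round().astype(int).tolist()),1,(0,0,255))
T=np.array([525,163.5,4]);a=np.array([.12,.993,0]);b=np.array([.993,-.12,0])
for sx,sy in((-64,-64),(64,-64),(64,64),(-64,64)):
    s=proj(T+sx*b+sy*a,c2)[0];cv2.circle(img,tuple(s.round().astype(int).tolist()),1,(255,0,255))
cv2.imwrite("pics/cropE.png",cv2.resize(img[185:265,240:345],None,fx=6,fy=6,interpolation=2))
E
```

```text
[[605.  273.3  11. ]
 [579.8  83.1  11. ]
 [445.7 100.4  11. ]
 [471.4 288.7  11. ]] [525.5 186.4  11. ]
div [[594.7 213.3  11. ]
 [469.4 231.   11. ]] [532.02250215 222.17474981  11.        ]
far mid [512.76154879  91.75581802  11.        ] lid blue top [434.46635521 368.6734615   76.        ]
```

View pics/cropE.png

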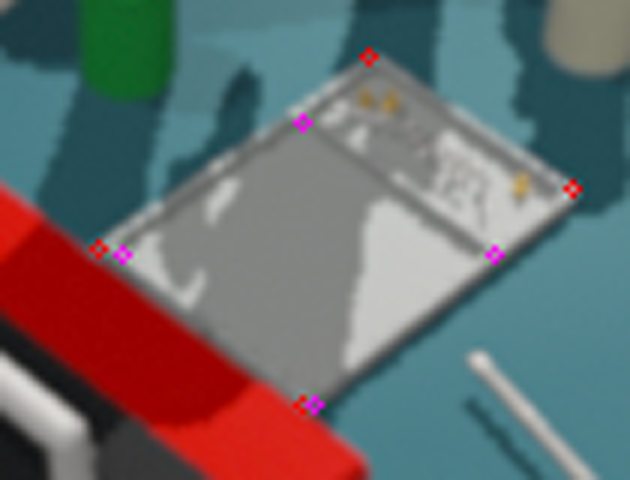

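Request:
play_rows(
  targets=[
    {"slide": [-25, 45, 0], "turn": [0, 0, 0], "hand": 85},
    {"slide": [-25, 45, 0], "turn": [0, 0, 0], "hand": 85},
    {"slide": [-25, 45, 0], "turn": [0, 0, 0], "hand": 85},
    {"slide": [-25, 45, 0], "turn": [0, 0, 0], "hand": 85},
    {"slide": [-25, 45, 0], "turn": [0, 0, 0], "hand": 85},
  ],
)

```text
clock: 0.72
eef_pos: [437.8, 366.0, 231.0]
tool_rot: [-3.141, 0.001, 1.104]
force: [0.8, 0.3, 0.1]
width: 84.9
```

Request:
play_rows(
  targets=[
    {"slide": [0, 0, 20], "turn": [0, 0, 8], "hand": 85},
    {"slide": [0, 0, 20], "turn": [0, 0, 8], "hand": 85},
    {"slide": [0, 0, 20], "turn": [0, 0, 8], "hand": 85},
    {"slide": [0, 0, 0], "turn": [0, 0, 0], "hand": 85},
  ],
)

```text
clock: 1.23
eef_pos: [436.0, 366.7, 169.7]
tool_rot: [3.141, 0.004, 0.687]
force: [-0.0, 1.1, -0.1]
width: 85.2
```

```bash
cat >> h.py <<'E'
from scipy.spatial.transform import Rotation as Ro
def snap(i,names=("scene","top")):
    from cell import get_image
    for n in names:
        p,d=get_image(n);cv2.imwrite(f"pics/{n}{i}.png",p);np.save(f"pics/{n}{i}.npy",d)
def rel(X,yaw=None,rot=None):
    from cell import read_state
    s=read_state();R=Ro.from_euler('xyz',s['tool_rot'])
    print("t",round(s['clock'],2),"pos",s['eef_pos'].round(1),"rpy",np.degrees(s['tool_rot']).round(1),"F",s['force'].round(1),"w",round(s['width'],1))
    print("slide",R.inv().apply(np.array(X)-s['eef_pos']).round(1))
    if yaw is not None: rot=Ro.from_euler('xyz',[np.pi,0,np.radians(yaw)])
    if rot is not None: print("turn",np.degrees((R.inv()*rot).as_rotvec()).round(1))
E
python3 - <<'E'
from h import *
rel([438,368.5,21],40);snap(1)
p=cv2.imread("pics/scene1.png");q=cv2.imread("pics/top1.png")
cv2.imwrite("pics/v1.png",np.hstack([cv2.resize(p[60:230,230:400],None,fx=2.3,fy=2.3),cv2.resize(q[180:350,80:250],None,fx=2.3,fy=2.3)]))
E
```

```text
t 1.23 pos [436.  366.7 169.7] rpy [180.    0.2  39.3] F [-0.   1.1 -0.1] w 85.2
slide [  3.3  -0.2 148.7]
turn [ 0.   0.2 -0.7]
```

View pics/v1.png

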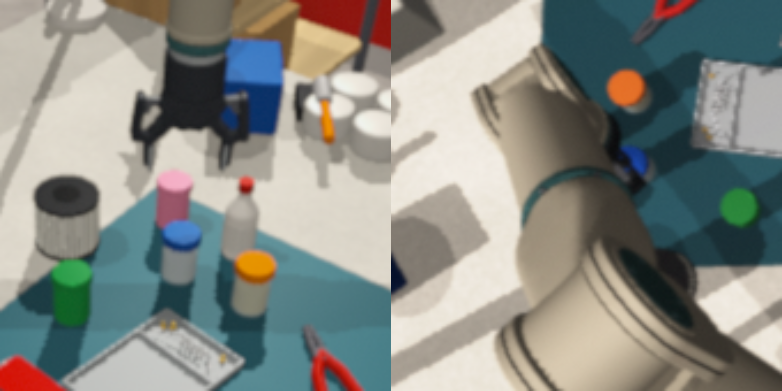

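The gripper hangs above the blue jar: fingers at about (150,150) and (225,150) in the left crop, jar at (182,250). I descend with a small correction.

Request:
play_rows(
  targets=[
    {"slide": [2, 0, 35], "turn": [0, 0, 0], "hand": 85},
    {"slide": [1, 0, 30], "turn": [0, 0, 0], "hand": 85},
    {"slide": [0, 0, 0], "turn": [0, 0, 0], "hand": 85},
  ],
)

```text
clock: 1.7
eef_pos: [438.7, 368.9, 105.4]
tool_rot: [-3.141, 0.003, 0.687]
force: [0.4, 0.2, 0.4]
width: 85.1
```

```bash
python3 - <<'E'
from h import *
rel([438,368.5,21],40);snap(2)
p=cv2.imread("pics/scene2.png");q=cv2.imread("pics/top2.png")
cv2.imwrite("pics/v2.png",np.hstack([cv2.resize(p[100:220,250:370],None,fx=3.2,fy=3.2),cv2.resize(q[200:320,120:240],None,fx=3.2,fy=3.2)]))
E
```

```text
t 1.7 pos [438.7 368.9 105.4] rpy [-180.     0.2   39.3] F [0.4 0.2 0.4] w 85.1
slide [-0.5 -0.1 84.4]
turn [-0.   0.2 -0.7]
```

View pics/v2.png

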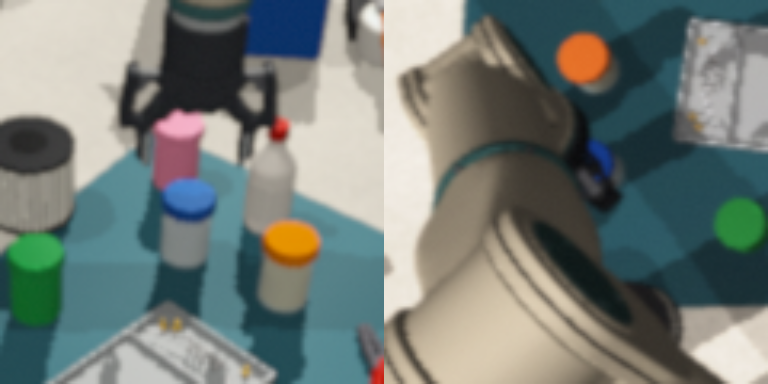

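The fingers hang at (145,150) and (245,155), on either side of the jar at (187,215), and nothing is in the way. I go down and grip.

Request:
play_rows(
  targets=[
    {"slide": [0, 0, 30], "turn": [0, 0, 0], "hand": 85},
    {"slide": [0, 0, 30], "turn": [0, 0, 0], "hand": 85},
    {"slide": [0, 0, 22], "turn": [0, 0, 0], "hand": 85},
    {"slide": [0, 0, 0], "turn": [0, 0, 0], "hand": 85},
  ],
)

```text
clock: 2.3
eef_pos: [439.6, 369.6, 24.6]
tool_rot: [-3.141, 0.0, 0.686]
force: [0.4, 0.5, 0.7]
width: 84.4
```

Request:
play_rows(
  targets=[
    {"slide": [0, 0, 0], "turn": [0, 0, 0], "hand": 60},
    {"slide": [0, 0, 0], "turn": [0, 0, 0], "hand": 50},
    {"slide": [0, 0, 0], "turn": [0, 0, 0], "hand": 42},
    {"slide": [0, 0, 0], "turn": [0, 0, 0], "hand": 42},
    {"slide": [0, 0, 0], "turn": [0, 0, 0], "hand": 42},
  ],
)

```text
clock: 2.92
eef_pos: [440.2, 370.1, 26.1]
tool_rot: [-3.141, -0.002, 0.685]
force: [-0.5, -1.7, 6.4]
width: 50.2
```

```bash
python3 - <<'E'
from h import *
rel([522,160,25],40)
E
```

```text
t 2.92 pos [440.2 370.1  26.1] rpy [-1.80e+02 -1.00e-01  3.93e+01] F [-0.5 -1.7  6.4] w 50.2
slide [-69.6 214.5   0.9]
turn [-0.  -0.1 -0.7]
```

Request:
play_rows(
  targets=[
    {"slide": [0, 0, -10], "turn": [0, 0, 0], "hand": 42},
    {"slide": [0, 0, -20], "turn": [0, 0, 0], "hand": 42},
    {"slide": [0, 0, -30], "turn": [0, 0, 0], "hand": 42},
    {"slide": [0, 0, 0], "turn": [0, 0, 0], "hand": 42},
  ],
)

```text
clock: 3.42
eef_pos: [441.1, 370.8, 87.0]
tool_rot: [-3.141, -0.005, 0.685]
force: [0.5, 0.4, -1.7]
width: 50.7
```

```bash
python3 - <<'E'
from h import *
rel([522,160,90],40);snap(3,("scene",))
p=cv2.imread("pics/scene3.png")
cv2.imwrite("pics/v3.png",cv2.resize(p[80:220,230:370],None,fx=4,fy=4))
E
```

```text
t 3.42 pos [441.1 370.8  87. ] rpy [-180.    -0.3   39.3] F [ 0.5  0.4 -1.7] w 50.7
slide [-70.7 214.4  -3.4]
turn [-0.  -0.3 -0.7]
```

View pics/v3.png

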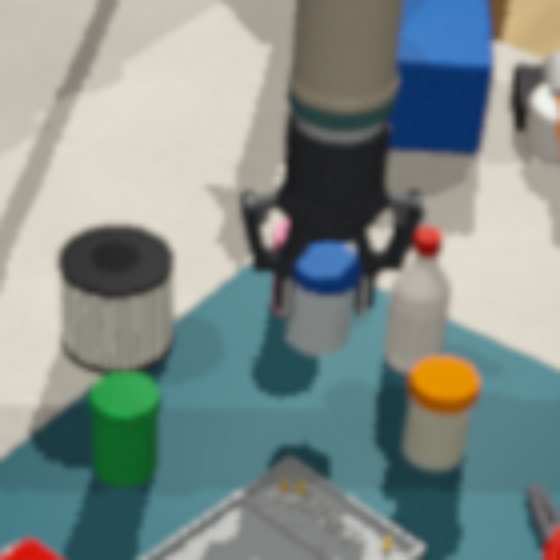

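The jar hangs upright in the grip (lid at (327,265)) with the other items untouched. I carry it over the big bay.

Request:
play_rows(
  targets=[
    {"slide": [-10, 30, 0], "turn": [0, 0, 0], "hand": 42},
    {"slide": [-17, 52, 0], "turn": [0, 0, 0], "hand": 42},
    {"slide": [-17, 52, 0], "turn": [0, 0, 0], "hand": 42},
    {"slide": [-17, 50, 0], "turn": [0, 0, 0], "hand": 42},
    {"slide": [-10, 30, 0], "turn": [0, 0, 0], "hand": 42},
  ],
)

```text
clock: 4.1
eef_pos: [520.1, 155.1, 83.4]
tool_rot: [3.141, 0.002, 0.682]
force: [0.0, 0.9, -1.8]
width: 50.1
```

Request:
play_rows(
  targets=[
    {"slide": [0, 0, 20], "turn": [0, 0, 0], "hand": 42},
    {"slide": [0, 0, 15], "turn": [0, 0, 0], "hand": 42},
    {"slide": [0, 0, 0], "turn": [0, 0, 0], "hand": 42},
  ],
)

```text
clock: 4.47
eef_pos: [518.2, 159.1, 47.6]
tool_rot: [-3.14, 0.003, 0.686]
force: [0.3, -0.2, -1.0]
width: 50.4
```

```bash
python3 - <<'E'
from h import *
rel([522,160,30],40);snap(4)
p=cv2.imread("pics/scene4.png");q=cv2.imread("pics/top4.png")
cv2.imwrite("pics/v4.png",np.hstack([cv2.resize(p[140:260,230:350],None,fx=3.2,fy=3.2),cv2.resize(q[170:290,180:300],None,fx=3.2,fy=3.2)]))
E
```

```text
t 4.47 pos [518.2 159.1  47.6] rpy [-179.9    0.2   39.3] F [ 0.3 -0.2 -1. ] w 50.4
slide [ 3.5  1.8 17.6]
turn [-0.1  0.2 -0.7]
```

View pics/v4.png

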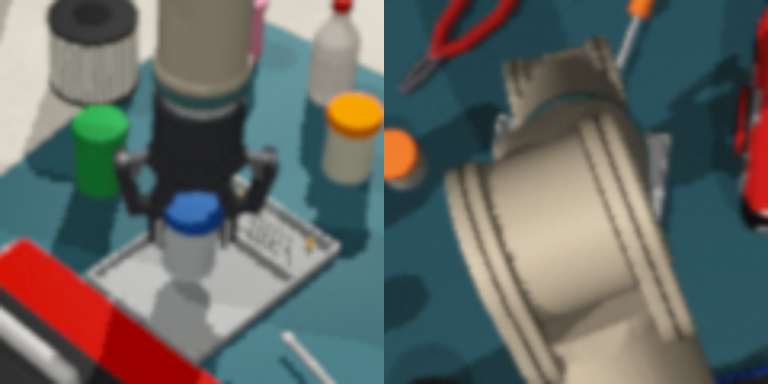

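The jar is over the bay (jar bottom at (190,275) in the crop, narrow bay upper right). I lower it slowly.

Request:
play_rows(
  targets=[
    {"slide": [3, 2, 5], "turn": [0, 0, 0], "hand": 42},
    {"slide": [0, 0, 4], "turn": [0, 0, 0], "hand": 42},
    {"slide": [0, 0, 3], "turn": [0, 0, 0], "hand": 42},
    {"slide": [0, 0, 2], "turn": [0, 0, 0], "hand": 42},
    {"slide": [0, 0, 1], "turn": [0, 0, 0], "hand": 42},
  ],
)

```text
clock: 5.2
eef_pos: [523.4, 159.2, 34.2]
tool_rot: [-3.141, 0.0, 0.685]
force: [-0.1, 0.4, -1.5]
width: 50.2
```

Request:
play_rows(
  targets=[
    {"slide": [0, 0, 1], "turn": [0, 0, 0], "hand": 42},
    {"slide": [0, 0, 1], "turn": [0, 0, 0], "hand": 42},
    {"slide": [0, 0, 0], "turn": [0, 0, 0], "hand": 42},
  ],
)

```text
clock: 5.58
eef_pos: [523.5, 159.2, 32.3]
tool_rot: [-3.142, 0.0, 0.685]
force: [0.5, -0.8, -1.3]
width: 50.9
```

Request:
play_rows(
  targets=[
    {"slide": [0, 0, 1], "turn": [0, 0, 0], "hand": 42},
    {"slide": [0, 0, 0], "turn": [0, 0, 0], "hand": 42},
    {"slide": [0, 0, 0.5], "turn": [0, 0, 0], "hand": 42},
    {"slide": [0, 0, 0], "turn": [0, 0, 0], "hand": 42},
  ],
)

```text
clock: 6.08
eef_pos: [523.5, 159.2, 30.8]
tool_rot: [-3.142, 0.0, 0.685]
force: [-0.7, -0.1, -1.4]
width: 50.8
```

Request:
play_rows(
  targets=[
    {"slide": [0, 0, 0.5], "turn": [0, 0, 0], "hand": 42},
    {"slide": [0, 0, 0], "turn": [0, 0, 0], "hand": 42},
  ],
)

```text
clock: 6.32
eef_pos: [523.6, 159.2, 30.3]
tool_rot: [3.142, -0.0, 0.685]
force: [-0.4, -0.7, -0.2]
width: 50.5
```

Request:
play_rows(
  targets=[
    {"slide": [0, 0, 0.5], "turn": [0, 0, 0], "hand": 42},
    {"slide": [0, 0, 0.5], "turn": [0, 0, 0], "hand": 42},
    {"slide": [0, 0, 0], "turn": [0, 0, 0], "hand": 42},
  ],
)

```text
clock: 6.7
eef_pos: [523.5, 159.1, 30.1]
tool_rot: [3.142, -0.0, 0.685]
force: [-2.6, -1.1, 6.9]
width: 50.5
```

Contact: about 7 N upwards, and z stopped falling. I release gently.

Request:
play_rows(
  targets=[
    {"slide": [0, 0, -0.5], "turn": [0, 0, 0], "hand": 53},
    {"slide": [0, 0, 0], "turn": [0, 0, 0], "hand": 60},
    {"slide": [0, 0, 0], "turn": [0, 0, 0], "hand": 75},
    {"slide": [0, 0, 0], "turn": [0, 0, 0], "hand": 85},
    {"slide": [0, 0, 0], "turn": [0, 0, 0], "hand": 85},
  ],
)

```text
clock: 7.32
eef_pos: [523.5, 159.2, 29.7]
tool_rot: [-3.142, 0.0, 0.685]
force: [0.6, 0.5, 1.0]
width: 85.0
```

Request:
play_rows(
  targets=[
    {"slide": [0, 0, -15], "turn": [0, 0, 0], "hand": 85},
    {"slide": [0, 0, -40], "turn": [0, 0, 0], "hand": 85},
    {"slide": [0, 0, -60], "turn": [0, 0, 0], "hand": 85},
    {"slide": [0, 0, -60], "turn": [0, 0, 0], "hand": 85},
    {"slide": [0, 0, -60], "turn": [0, 0, 0], "hand": 85},
  ],
)

```text
clock: 7.95
eef_pos: [523.2, 159.1, 268.0]
tool_rot: [3.141, -0.001, 0.685]
force: [1.5, 0.0, -0.3]
width: 84.7
```

```bash
python3 - <<'E'
from h import *
rel([566,-104.5,280],84);snap(5)
p=cv2.imread("pics/scene5.png");q=cv2.imread("pics/top5.png")
cv2.imwrite("pics/v5.png",np.hstack([cv2.resize(p[140:260,230:350],None,fx=3.2,fy=3.2),cv2.resize(q[170:290,180:300],None,fx=3.2,fy=3.2)]))
E
```

```text
t 7.95 pos [523.2 159.1 268. ] rpy [ 1.80e+02 -1.00e-01  3.92e+01] F [ 1.5  0.  -0.3] w 84.7
slide [-133.6  231.2  -12.1]
turn [  0.   -0.1 -44.8]
```

View pics/v5.png

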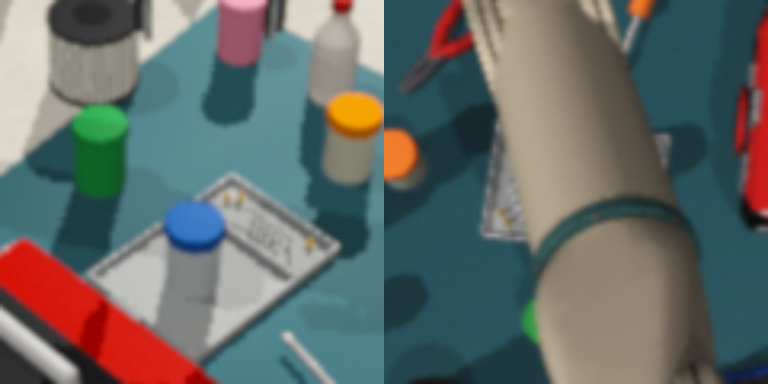

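The blue jar stands upright and alone in the big bay, lid at (195,222) in the crop, with its base inside the lips. Now the handle.

Request:
play_rows(
  targets=[
    {"slide": [-27, 46, -3], "turn": [0, 0, 0], "hand": 85},
    {"slide": [-27, 46, -3], "turn": [0, 0, 0], "hand": 85},
    {"slide": [-27, 46, -3], "turn": [0, 0, 0], "hand": 85},
    {"slide": [-27, 46, 0], "turn": [0, 0, 0], "hand": 85},
    {"slide": [-26, 47, 0], "turn": [0, 0, 0], "hand": 85},
  ],
)

```text
clock: 8.68
eef_pos: [565.6, -106.0, 274.1]
tool_rot: [-3.141, -0.0, 0.685]
force: [0.7, -0.1, 1.2]
width: 85.0
```

Request:
play_rows(
  targets=[
    {"slide": [0, 0, 0], "turn": [0, 0, -9], "hand": 85},
    {"slide": [0, 0, 0], "turn": [0, 0, -9], "hand": 85},
    {"slide": [0, 0, 0], "turn": [0, 0, -9], "hand": 85},
    {"slide": [0, 0, 0], "turn": [0, 0, -9], "hand": 85},
    {"slide": [0, 0, 0], "turn": [0, 0, -9], "hand": 85},
  ],
)

```text
clock: 9.3
eef_pos: [565.3, -104.4, 273.9]
tool_rot: [-3.141, 0.0, 1.476]
force: [1.0, -0.9, -0.2]
width: 84.8
```

Request:
play_rows(
  targets=[
    {"slide": [0, 0, 0], "turn": [0, 0, 0], "hand": 85},
  ],
)

```text
clock: 9.43
eef_pos: [565.5, -104.6, 273.9]
tool_rot: [-3.141, -0.0, 1.469]
force: [0.2, 0.1, -0.3]
width: 85.0
```

```bash
python3 - <<'E'
from h import *
from cell import read_state
rel([566,-104.5,188],84);print(read_state()['qpos'].round(2));snap(6)
p=cv2.imread("pics/scene6.png");q=cv2.imread("pics/top6.png")
cv2.imwrite("pics/v6.png",np.hstack([cv2.resize(p[190:360,130:300],None,fx=2.3,fy=2.3),cv2.resize(q[130:300,270:440],None,fx=2.3,fy=2.3)]))
E
```

```text
t 9.43 pos [ 565.5 -104.6  273.9] rpy [-180.    -0.    84.1] F [ 0.2  0.1 -0.3] w 85.0
slide [ 0.1  0.6 85.9]
turn [-0.  -0.   0.1]
[ 0.18  0.47 -0.07  1.68  0.04  0.99  1.57]
```

View pics/v6.png

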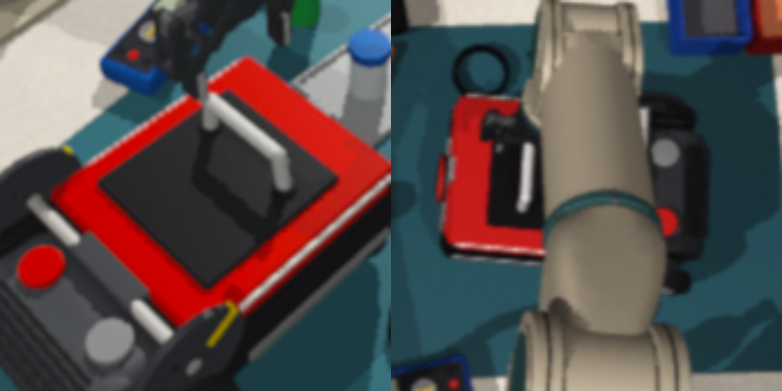

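```bash
python3 - <<'E'
from h import *
b=np.array([.104,.994,0])
for n in("scene","top"):
    c=load(n,6)[2]
    print(n,proj([[565.5,-104.6,273.9],np.array([565.5,-104.6,280])+b*43,np.array([565.5,-104.6,280])-b*43,[566,-104.5,207],[566-46,-104.5+4.8,207],[566+46,-104.5-4.8,207]],c).round(0).tolist())
# bar endpoints re-measured: use first images, median along x bins
for n in("scene","top"):
    p,d,c=load(n,0);W=cloud(d,c)
    m=(W[...,2]>196)&(W[...,2]<222)&(W[...,0]>480)&(W[...,0]<650)&(W[...,1]<-40)&(W[...,1]>-200)
    a=cv2.resize(p[185:235,300:350] if n=="top" else p[220:290,205:275],None,fx=8,fy=8,interpolation=2);cv2.imwrite(f"pics/bar_{n}.png",a)
E
```

```text
scene [[234.0, 224.0], [249.0, 211.0], [217.0, 234.0], [236.0, 246.0], [221.0, 234.0], [251.0, 258.0]]
top [[332.0, 195.0], [317.0, 193.0], [347.0, 195.0], [329.0, 200.0], [328.0, 215.0], [330.0, 186.0]]
```

View pics/bar_top.png

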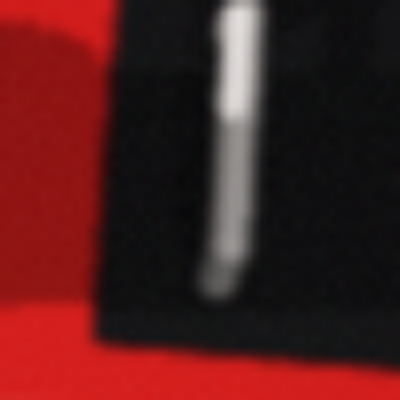

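View pics/bar_scene.png

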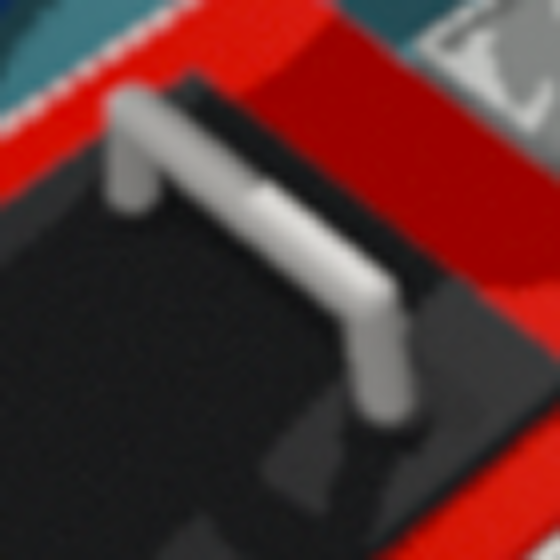

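Projections agree with the picture: the fingers at (217,227) and (250,203) straddle the bar, whose ends are at (221,232) and (253,256). Descending.

Request:
play_rows(
  targets=[
    {"slide": [0, -1, 30], "turn": [0, 0, 0], "hand": 85},
    {"slide": [0, 0, 30], "turn": [0, 0, 0], "hand": 85},
    {"slide": [0, 0, 15], "turn": [0, 0, 0], "hand": 70},
    {"slide": [0, 0, 8], "turn": [0, 0, 0], "hand": 60},
    {"slide": [0, 0, 0], "turn": [0, 0, 0], "hand": 50},
  ],
)

```text
clock: 10.15
eef_pos: [565.1, -104.3, 190.9]
tool_rot: [3.142, 0.0, 1.47]
force: [-0.8, 0.2, -0.4]
width: 49.9
```

```bash
python3 - <<'E'
from h import *
rel([566,-104.5,188],84);snap(7)
p=cv2.imread("pics/scene7.png");q=cv2.imread("pics/top7.png")
cv2.imwrite("pics/v7.png",np.hstack([cv2.resize(p[200:290,190:280],None,fx=4.3,fy=4.3),cv2.resize(q[160:250,290:380],None,fx=4.3,fy=4.3)]))
E
```

```text
t 10.15 pos [ 565.1 -104.3  190.9] rpy [180.    0.   84.2] F [-0.8  0.2 -0.4] w 49.9
slide [-0.1  0.9  2.9]
turn [0.  0.  0.2]
```

View pics/v7.png

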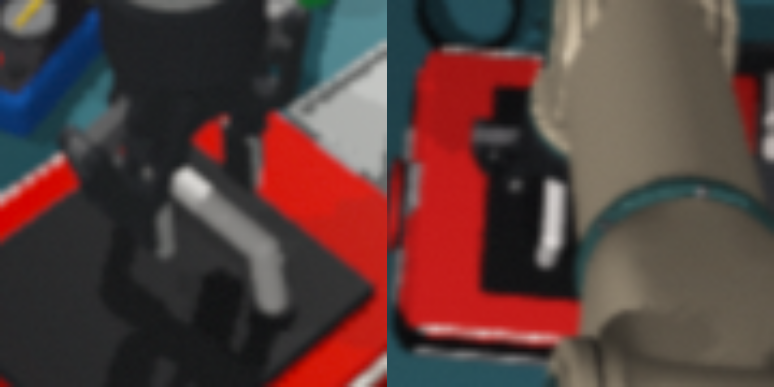

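One finger is on each side of the bar (left crop: about (165,240) and (250,165)). Closing.

Request:
play_rows(
  targets=[
    {"slide": [0, 0, 2], "turn": [0, 0, 0], "hand": 35},
    {"slide": [0, 0, 0], "turn": [0, 0, 0], "hand": 22},
    {"slide": [0, 0, 0], "turn": [0, 0, 0], "hand": 8},
    {"slide": [0, 0, 0], "turn": [0, 0, 0], "hand": 6},
    {"slide": [0, 0, 0], "turn": [0, 0, 0], "hand": 6},
  ],
)

```text
clock: 10.88
eef_pos: [565.0, -104.7, 189.2]
tool_rot: [3.141, 0.0, 1.47]
force: [-0.8, -2.0, 4.2]
width: 12.0
```

Request:
play_rows(
  targets=[
    {"slide": [0, 0, 0], "turn": [0, 0, 0], "hand": 6},
  ],
)

```text
clock: 11.0
eef_pos: [565.0, -104.7, 189.2]
tool_rot: [3.141, 0.0, 1.47]
force: [-2.3, -0.5, 5.2]
width: 11.9
```

Request:
play_rows(
  targets=[
    {"slide": [-0.7, 0, -2.9], "turn": [0, 1, 0], "hand": 6},
    {"slide": [-1.5, 0, -5.7], "turn": [0, 2, 0], "hand": 6},
    {"slide": [-1.5, 0, -5.7], "turn": [0, 2, 0], "hand": 6},
    {"slide": [0, 0, 0], "turn": [0, 0, 0], "hand": 6},
  ],
)

```text
clock: 11.5
eef_pos: [564.5, -108.4, 202.6]
tool_rot: [-3.141, -0.089, 1.469]
force: [0.8, 0.8, -3.2]
width: 12.1
```

```bash
python3 - <<'E'
from h import *
from cell import read_state
rel([565.5,-104.5,188],84);print(read_state()['qpos'].round(2));snap(8)
p=cv2.imread("pics/scene8.png");q=cv2.imread("pics/top8.png")
cv2.imwrite("pics/v8.png",np.hstack([cv2.resize(p[190:360,130:300],None,fx=2.3,fy=2.3),cv2.resize(q[130:300,270:440],None,fx=2.3,fy=2.3)]))
E
```

```text
t 11.5 pos [ 564.5 -108.4  202.6] rpy [-180.    -5.1   84.2] F [ 0.8  0.8 -3.2] w 12.1
slide [ 2.6  0.6 14.9]
turn [-0.  -5.1  0.2]
[ 0.28  0.56 -0.13  1.75 -0.03  0.84  1.66]
```

View pics/v8.png

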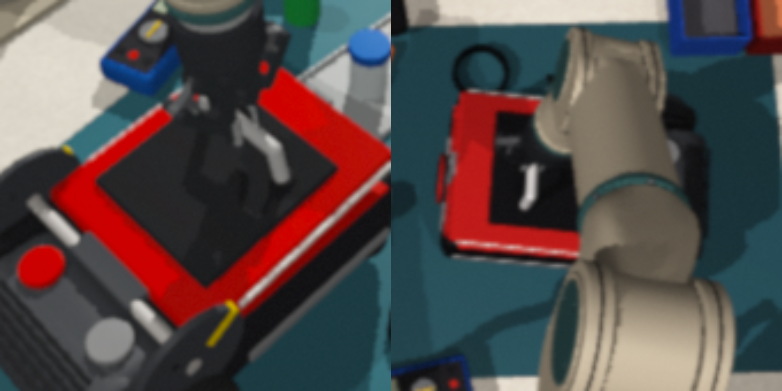

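The lid is carried (force −3.2 N and the lid moved about 5°). I continue the arc.

Request:
play_rows(
  targets=[
    {"slide": [-1.5, 0, -5.7], "turn": [0, 2, 0], "hand": 6},
    {"slide": [-1.5, 0, -5.7], "turn": [0, 2, 0], "hand": 6},
    {"slide": [-1.5, 0, -5.7], "turn": [0, 2, 0], "hand": 6},
    {"slide": [-1.5, 0, -5.7], "turn": [0, 2, 0], "hand": 6},
    {"slide": [-1.5, 0, -5.7], "turn": [0, 2, 0], "hand": 6},
  ],
)

```text
clock: 12.22
eef_pos: [563.3, -120.0, 230.1]
tool_rot: [-3.141, -0.264, 1.471]
force: [2.3, 1.3, -4.2]
width: 12.0
```

```bash
python3 - <<'E'
from h import *
from cell import read_state
rel([565.5,-104.5,188],84);print(read_state()['qpos'].round(2))
E
```

```text
t 12.22 pos [ 563.3 -120.   230.1] rpy [-180.   -15.1   84.3] F [ 2.3  1.3 -4.2] w 12.0
slide [ 4.1  0.7 44.8]
turn [ -0.  -15.1   0.3]
[ 0.46  0.57 -0.23  1.69 -0.17  0.94  1.84]
```

Joints are fine (q6 = 0.94). Continuing.

Request:
play_rows(
  targets=[
    {"slide": [-1.5, 0, -5.7], "turn": [0, 2, 0], "hand": 6},
    {"slide": [-1.5, 0, -5.7], "turn": [0, 2, 0], "hand": 6},
    {"slide": [-1.5, 0, -5.7], "turn": [0, 2, 0], "hand": 6},
    {"slide": [-1.5, 0, -5.7], "turn": [0, 2, 0], "hand": 6},
    {"slide": [-1.5, 0, -5.7], "turn": [0, 2, 0], "hand": 6},
  ],
)

```text
clock: 12.85
eef_pos: [561.5, -136.1, 255.0]
tool_rot: [-3.141, -0.44, 1.471]
force: [0.6, 3.7, -1.2]
width: 11.7
```

Request:
play_rows(
  targets=[
    {"slide": [-1.5, 0, -5.7], "turn": [0, 2, 0], "hand": 6},
    {"slide": [-1.5, 0, -5.7], "turn": [0, 2, 0], "hand": 6},
    {"slide": [-1.5, 0, -5.7], "turn": [0, 2, 0], "hand": 6},
    {"slide": [0, 0, 0], "turn": [0, 0, 0], "hand": 6},
  ],
)

```text
clock: 13.35
eef_pos: [560.2, -147.8, 268.3]
tool_rot: [-3.141, -0.545, 1.47]
force: [-0.9, 6.2, 2.0]
width: 11.5
```

```bash
python3 - <<'E'
from h import *
from cell import read_state
rel([565.5,-104.5,188],84);print(read_state()['qpos'].round(2));snap(9)
p=cv2.imread("pics/scene9.png");q=cv2.imread("pics/top9.png")
cv2.imwrite("pics/v9.png",np.hstack([cv2.resize(p[160:370,100:310],None,fx=2,fy=2),cv2.resize(q[130:300,270:440],None,fx=2.3,fy=2.47)]) if 0 else cv2.resize(p[160:370,100:310],None,fx=2.8,fy=2.8,interpolation=2))
E
```

```text
t 13.35 pos [ 560.2 -147.8  268.3] rpy [-179.9  -31.2   84.2] F [-0.9  6.2  2. ] w 11.5
slide [-4.4  1.  91.3]
turn [ -0.1 -31.2   0.2]
[ 0.7   0.64 -0.33  1.57 -0.35  1.16  2.05]
```

View pics/v9.png

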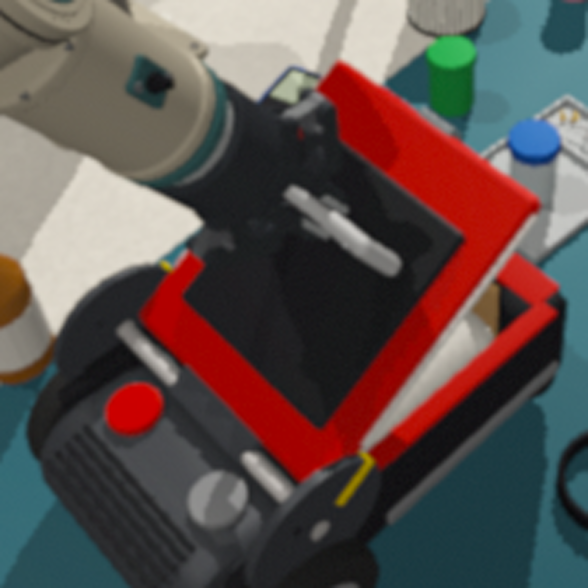

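```bash
cat > ang.py <<'E'
from h import *
from cell import read_state
import sys
def ang(i):
    p,d,c=load("scene",i);W=cloud(d,c);hsv=cv2.cvtColor(p,cv2.COLOR_BGR2HSV).astype(int);H,S,V=hsv[...,0],hsv[...,1],hsv[...,2]
    xl=np.array([.994,-.104,0]);yl=np.array([.104,.994,0]);hg=np.array([549,-268.5,150.])
    L=np.stack([(W-hg)@xl,(W-hg)@yl,W[...,2]-150],-1)
    # red lid top surface
    m=(((H<6)|(H>174))&(S>150)&(V>90)&(abs(L[...,0])<112)&(L[...,1]>20)&(L[...,1]<275)&(L[...,2]>-60)&(d>0))
    m=m&(L[...,2]>L[...,1]*.12+12)
    m=cv2.erode(m.astype(np.uint8),np.ones((3,3)))>0
    q=L[m]
    for _ in range(6):
        A=np.c_[q[:,1],np.ones(len(q))];k=np.linalg.lstsq(A,q[:,2],rcond=None)[0];r=q[:,2]-A@k;q=q[abs(r)<max(3,2*r.std())]
    th=np.arctan(k[0]);off=k[1]*np.cos(th);print("lid plane angle",th.round(4),"offset",off.round(2),len(q),"x tilt",np.polyfit(q[:,0],q[:,2]-q[:,1]*k[0],1).round(4))
    # yellow on far cheek
    m=(H>20)&(H<36)&(S>120)&(V>90)&(abs(L[...,0]-120)<25)&(abs(L[...,1]-30)<40)&(L[...,2]>5)&(L[...,2]<60)
    q=L[m];print("yellow n",len(q),"x",np.median(q[:,0]).round(1),"polar med",np.median(np.arctan2(q[:,2],q[:,1])).round(3))
    # bar (bright grey)
    Rt=np.array([[1,0,0],[0,np.cos(th),np.sin(th)],[0,-np.sin(th),np.cos(th)]]);LL=L@Rt.T
    m=(S<50)&(V>110)&(abs(LL[...,0])<60)&(abs(LL[...,1]-165)<30)&(LL[...,2]>45)&(LL[...,2]<75)
    q=LL[m];print("bar n",len(q),"lid frame",np.median(q,0).round(1),q.min(0).round(0),q.max(0).round(0))
    s=read_state();T=s['eef_pos'];t=np.array([(T-hg)@xl,(T-hg)@yl,T[2]-150]);R=Ro.from_euler('xyz',s['tool_rot']).as_matrix()
    g=T-19*R[:,2];g=np.array([(g-hg)@xl,(g-hg)@yl,g[2]-150]);print("TCP lid frame",(Rt@t).round(1),"grasp pt",(Rt@g).round(1),"F",s['force'].round(1))
    return th
if __name__=="__main__":ang(sys.argv[1])
E
python3 ang.py 0; python3 ang.py 9
```

```text
lid plane angle 0.5381 offset 8.03 3227 x tilt [1.7000e-03 9.2987e+00]
yellow n 73 x 116.7 polar med 0.623
bar n 257 lid frame [ 24.8 166.1  62.7] [-26. 158.  45.] [ 55. 173.  67.]
TCP lid frame [ -1.4 164.8  39.2] grasp pt [ -1.3 164.7  58.2] F [-1.2  4.4  1.9]
  ret = _var(a, axis=axis, dtype=dtype, out=out, ddof=ddof,
  arrmean = um.true_divide(arrmean, div, out=arrmean,
  ret = ret.dtype.type(ret / rcount)
Traceback (most recent call last):
  File "ang.py", line 26, in <module>
    if __name__=="__main__":ang(sys.argv[1])
                            ~~~^^^^^^^^^^^^^
  File "ang.py", line 15, in ang
    th=np.arctan(k[0]);off=k[1]*np.cos(th);print("lid plane angle",th.round(4),"offset",off.round(2),len(q),"x tilt",np.polyfit(q[:,0],q[:,2]-q[:,1]*k[0],1).round(4))
                                                                                                                     ~~~~~~~~~~^^^^^^^^^^^^^^^^^^^^^^^^^^^^^
TypeError: expected non-empty vector for x
```

Grasp point and bar agree to within 2 mm, so there is no slip, and the lid is at about 0.54. Now I measure the paint line more precisely by unprojecting both lines onto their planes, with the hinge found as the intersection of the white line at two lid angles.

```bash
cat > lines.py <<'E'
from h import *
import sys
xl=np.array([.9945,-.104,0]);yl=np.array([.104,.9945,0]);hg=np.array([549,-268.5,150.])
c=np.load("pics/scene_cal.npz")
def plane(uv,x0):
    K,R,t=c["K"],c["R"],c["t"];C=-R.T@t
    r=np.c_[uv,np.ones(len(uv))]@np.linalg.inv(K).T@R
    s=(x0-(C-hg)@xl)/(r@xl);P=C+r*s[:,None]-hg
    return np.c_[P@yl,P[:,2]]
def fit(q,w):
    # orthogonal weighted fit
    mu=np.average(q,axis=0,weights=w);u,s,vt=np.linalg.svd((q-mu)*np.sqrt(w)[:,None]);dv=vt[0]*np.sign(vt[0,0]);return mu,dv,np.sqrt((((q-mu)@[-dv[1],dv[0]])**2*w).sum()/w.sum())
def white(i,th):
    p=cv2.imread(f"pics/scene{i}.png").astype(float);hs=cv2.cvtColor(p.astype(np.uint8),cv2.COLOR_BGR2HSV)
    v,u=np.mgrid[:420,:560];uv=np.c_[u.ravel(),v.ravel()].astype(float);q=plane(uv,107)
    d=np.array([np.cos(th),np.sin(th)]);r=q@d;o=q@[-d[1],d[0]]
    w=(np.min(p,axis=2).ravel()-90).clip(0)*(hs[...,1].ravel()<90)
    return uv,q,r,o,w
def run(i,th0,lo=75,hi=250,band=9):
    th=th0;b=0
    for _ in range(6):
        uv,q,r,o,w=white(i,th);m=(r>lo)&(r<hi)&(abs(o-b)<band)&(w>0)
        mu,dv,rs=fit(q[m],w[m]);th=np.arctan2(dv[1],dv[0]);b=mu@[-dv[1],dv[0]]
    print(i,"white n",m.sum(),"angle",th.round(4),"offset from nominal hinge",b.round(2),"rms",rs.round(2));return mu,dv
def yellow(i,x0):
    p=cv2.imread(f"pics/scene{i}.png");hs=cv2.cvtColor(p,cv2.COLOR_BGR2HSV).astype(int)
    v,u=np.mgrid[:420,:560];uv=np.c_[u.ravel(),v.ravel()].astype(float);q=plane(uv,x0)
    H,S,V=[hs[...,k].ravel() for k in range(3)]
    r=np.hypot(q[:,0],q[:,1]);m=(H>18)&(H<38)&(S>90)&(V>70)&(r<53)&(r>12)&(q[:,1]>0)&(q[:,0]>0)
    w=((S-60)*V).clip(0)[m].astype(float)
    mu,dv,rs=fit(q[m],w);print(i,"yellow n",m.sum(),"mid",mu.round(1),"angle",np.arctan2(dv[1],dv[0]).round(4),"rms",rs.round(2));return mu,dv
def inter(a,b):
    s=np.linalg.solve(np.c_[a[1],-b[1]],b[0]-a[0]);return a[0]+s[0]*a[1]
if __name__=="__main__":
    i=sys.argv[1];th=float(sys.argv[2])
    A=run(0,0.0);B=run(i,th,*[float(x) for x in sys.argv[3:]]);h=inter(A,B);print("hinge (y,z) rel nominal",h.round(2))
    for j in(0,i):
        for x0 in(115,118,121):
            mu,dv=yellow(j,x0);print("   x0",x0,"radial angle from hinge",np.arctan2(mu[1]-h[1],mu[0]-h[0]).round(4))
E
python3 lines.py 9 0.54
```

```text
0 white n 257 angle -0.01 offset from nominal hinge 5.42 rms 3.69
9 white n 333 angle 0.5968 offset from nominal hinge -10.64 rms 4.76
hinge (y,z) rel nominal [26.52  5.16]
0 yellow n 73 mid [32.8 16.5] angle 0.6032 rms 4.27
   x0 115 radial angle from hinge 1.0613
0 yellow n 70 mid [30.3 22.6] angle 0.5697 rms 4.24
   x0 118 radial angle from hinge 1.3586
0 yellow n 64 mid [27.1 28.4] angle 0.5332 rms 4.21
   x0 121 radial angle from hinge 1.5455
9 yellow n 73 mid [32.8 16.4] angle 0.6018 rms 4.28
   x0 115 radial angle from hinge 1.0635
9 yellow n 70 mid [30.3 22.6] angle 0.5704 rms 4.25
   x0 118 radial angle from hinge 1.3595
9 yellow n 64 mid [27.1 28.4] angle 0.5342 rms 4.21
   x0 121 radial angle from hinge 1.5455
```

```bash
python3 - <<'E'
import cv2
for i in("0","9"):
    p=cv2.imread(f"pics/scene{i}.png");cv2.imwrite(f"pics/edge{i}.png",cv2.resize(p[290:370,195:305],None,fx=7,fy=7,interpolation=cv2.INTER_CUBIC))
E
```

```text
(no output)
```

View pics/edge9.png

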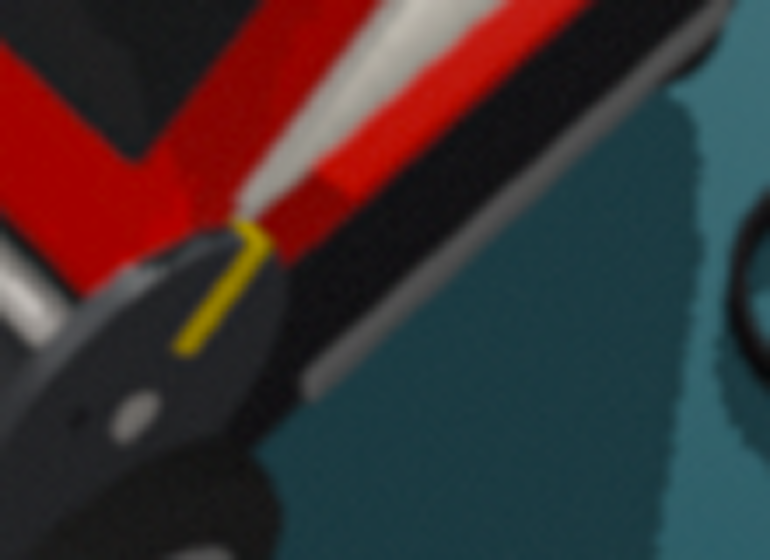

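View pics/edge0.png

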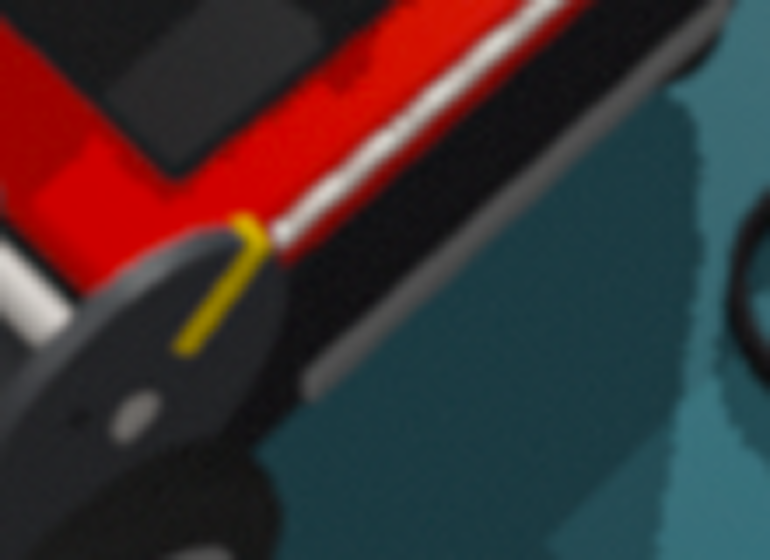

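```bash
python3 - <<'E'
import cv2
p=cv2.imread(f"pics/scene9.png");cv2.imwrite(f"pics/edge9b.png",cv2.resize(p[225:345,205:305],None,fx=5,fy=5,interpolation=cv2.INTER_CUBIC))
p=cv2.imread(f"pics/top9.png");cv2.imwrite(f"pics/top9b.png",cv2.resize(p[140:280,270:440],None,fx=4,fy=4,interpolation=cv2.INTER_CUBIC))
from lines import *
for x in(107,118):
  for th in(0,.5,.55,.6,.65,.7):
    P=lambda r:hg+x*xl+r*(np.cos(th)*yl+np.sin(th)*np.array([0,0,1]))
    a,b=proj([P(20),P(55)],c);print(x,th,a.round(1),b.round(1),np.degrees(np.arctan2(*(b-a)[::-1])).round(2))
E
```

```text
107 0 [218.7 338.3] [232.5 326.1] -41.45
107 0.5 [217.3 336.7] [229.  321.4] -52.45
107 0.55 [217.  336.7] [228.4 321.3] -53.6
107 0.6 [216.8 336.7] [227.7 321.2] -54.78
107 0.65 [216.5 336.7] [227.  321.1] -55.99
107 0.7 [216.2 336.7] [226.2 321.1] -57.24
118 0 [222.5 342.1] [236.4 329.7] -41.84
118 0.5 [221.1 340.6] [233.  325.2] -52.55
118 0.55 [220.9 340.6] [232.3 325. ] -53.66
118 0.6 [220.6 340.5] [231.7 324.9] -54.81
118 0.65 [220.4 340.6] [230.9 324.9] -55.99
118 0.7 [220.1 340.6] [230.2 324.9] -57.21
```

View pics/edge9b.png

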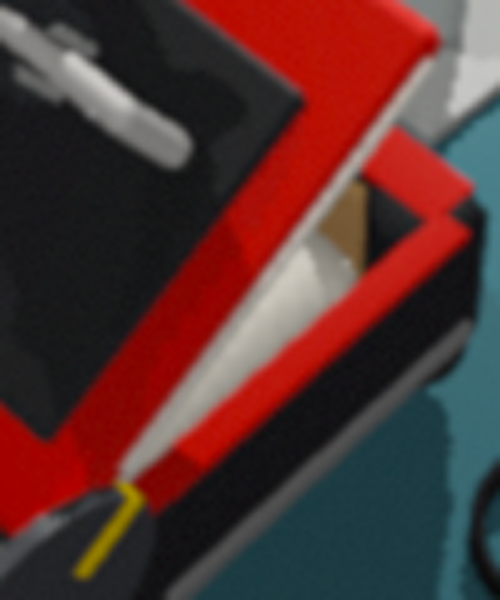

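View pics/top9b.png

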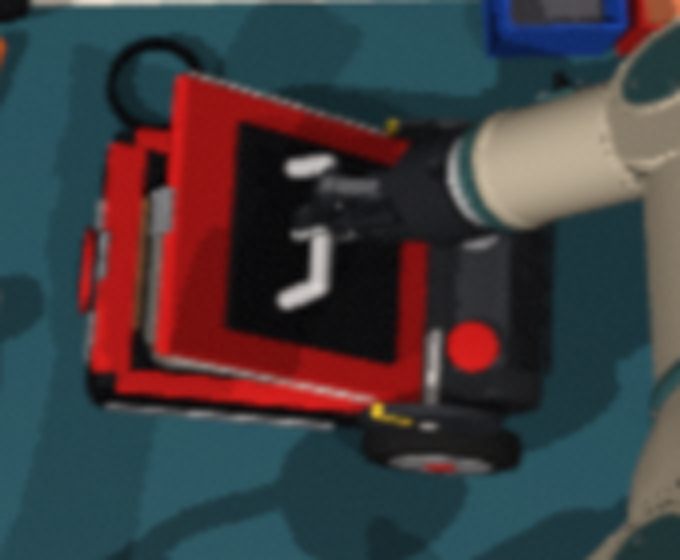

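```bash
cat > multi.py <<'E'
from h import *
from cell import get_image,read_state
import sys
def multi(n,i,N):
    P,D=[],[]
    for _ in range(N):
        p,d=get_image(n);P.append(p.astype(float));D.append(np.where(d>0,d,np.nan))
    p=np.mean(P,0).round().astype(np.uint8);d=np.nan_to_num(np.nanmedian(D,0)).astype(np.float32)
    cv2.imwrite(f"pics/{n}{i}.png",p);np.save(f"pics/{n}{i}.npy",d)
if __name__=="__main__":
    multi("scene",sys.argv[1],int(sys.argv[2]));multi("top",sys.argv[1],int(sys.argv[2]));print(read_state()['clock'])
E
python3 multi.py 10 6
python3 - <<'E'
from h import *
from lines import xl,yl,hg
for n,box,seed in(("scene",(205,235,320,360),None),("top",(355,392,228,262),None)):
    p,d,c=load(n,10);W=cloud(d,c);hs=cv2.cvtColor(p,cv2.COLOR_BGR2HSV).astype(int);H,S,V=hs[...,0],hs[...,1],hs[...,2]
    L=np.stack([(W-hg)@xl,(W-hg)@yl,W[...,2]-150],-1)
    u0,u1,v0,v1=box
    sub=(slice(v0,v1),slice(u0,u1));m=np.zeros(d.shape,bool);m[sub]=True
    pin=m&(S<60)&(V>85)
    ye=m&(H>18)&(H<38)&(S>100)&(V>70)
    k,l,st,ce=cv2.connectedComponentsWithStats(pin.astype(np.uint8))
    for i in range(1,k):
        if st[i,4]>4:print(n,"pin?",ce[i].round(1),st[i,4],np.median(L[l==i],0).round(1))
    vs,us=np.nonzero(ye)
    for v,u in list(zip(vs,us))[::3]:print(n,u,v,L[v,u].round(1),hs[v,u].tolist())
E
```

```text
14.05
scene pin? [213.1 330. ] 19 [112.5   8.1  54.6]
scene pin? [213.8 348.8] 16 [117.4  -0.5   2.2]
scene 229 321 [109.2  46.8  32.7] [22, 138, 144]
scene 229 322 [111.1  45.2  33.4] [25, 240, 149]
scene 229 323 [112.9  43.6  34.1] [24, 185, 123]
scene 232 323 [114.7  49.1  29.1] [20, 255, 141]
scene 231 324 [116.6  45.1  33.1] [25, 255, 162]
scene 230 325 [116.4  42.8  32.1] [26, 255, 130]
scene 233 325 [116.4  49.5  23.4] [22, 255, 112]
scene 231 326 [117.6  43.9  28.5] [26, 255, 144]
scene 228 327 [115.9  38.1  30.3] [24, 195, 94]
scene 231 327 [118.3  43.1  26.7] [26, 255, 122]
scene 228 328 [116.7  37.3  28.7] [25, 255, 121]
scene 231 328 [116.3  44.2  18.9] [24, 206, 94]
scene 228 329 [117.9  36.2  28.1] [25, 255, 140]
scene 226 330 [116.1  32.7  26.5] [25, 239, 110]
scene 229 330 [117.8  38.1  21.5] [25, 255, 119]
scene 226 331 [117.   31.8  25.3] [26, 255, 134]
scene 229 331 [116.6  38.7  15.3] [25, 200, 92]
scene 226 332 [118.3  30.6  24.8] [25, 255, 144]
scene 224 333 [115.8  27.7  21.8] [25, 255, 116]
scene 227 333 [118.3  32.5  18.4] [25, 253, 109]
scene 225 334 [118.  
[... 455 characters left out ...]
, 161, 79]
top pin? [377.5 233.1] 44 [-79.1   1.7   6.1]
top pin? [374.8 254.8] 26 [-139.2   -9.2  -61. ]
top pin? [386.4 256. ] 19 [-139.5  -48.4  -62.4]
top 364 241 [-113.1   47.    32.5] [21, 199, 201]
top 364 242 [-116.3   46.9   32.6] [23, 197, 216]
top 362 243 [-117.9   50.7   20.8] [21, 150, 100]
top 365 243 [-119.4   44.    34.1] [23, 186, 163]
top 368 243 [-119.8   36.3   41.2] [21, 106, 77]
top 365 244 [-121.5   42.7   28.3] [23, 189, 136]
top 368 244 [-120.6   33.4   27.7] [23, 179, 121]
top 371 244 [-119.7   24.    27.1] [22, 148, 86]
top 367 245 [-119.7   31.2    2. ] [22, 166, 89]
top 370 245 [-121.6   25.2   18.3] [23, 188, 122]
top 370 246 [-120.3   19.5   -8.3] [21, 146, 75]
```

```bash
cat > fitp.py <<'E'
from h import *
from lines import xl,yl,hg
from scipy.optimize import least_squares
import sys
def go(i,th0):
    for n,sg in(("scene",1),("top",-1)):
        p,d,c=load(n,i);W=cloud(d,c);hs=cv2.cvtColor(p,cv2.COLOR_BGR2HSV).astype(int);H,S,V=hs[...,0],hs[...,1],hs[...,2]
        L=np.stack([(W-hg)@xl,(W-hg)@yl,W[...,2]-150],-1);r=np.hypot(L[...,1],L[...,2])
        m=(L[...,0]*sg>107.5)&(L[...,0]*sg<115.5)&(r>49)&(r<62)&(L[...,2]>-10)&~((H<8)&(S>120))&(d>0)
        q=L[m][:,1:]
        f=least_squares(lambda o:np.hypot(q[:,0]-o[0],q[:,1]-o[1])-55,[0,0],loss="soft_l1",f_scale=1.0)
        a=np.arctan2(q[:,1],q[:,0]);print(n,"rim n",len(q),"arc",np.percentile(a,[2,98]).round(2),"hinge",f.x.round(2),"rms",np.sqrt(np.median(f.fun**2)).round(2))
        o=f.x
        ye=(H>18)&(H<38)&(S>100)&(V>70)&(L[...,0]*sg>105)&(L[...,0]*sg<124)&(r>12)&(r<60)&(L[...,2]>3)
        q=L[ye];w=(S*V)[ye].astype(float)
        rim=q[:,0]*sg<115
        rim&=np.hypot(q[:,1]-o[0],q[:,2]-o[1])>51
        fa=~rim
        pol=np.arctan2(q[:,2]-o[1],q[:,1]-o[0])
        print("  yellow rim polar",np.average(pol[rim],weights=w[rim]).round(4) if rim.any() else None,rim.sum()," face polar",np.average(pol[fa],weights=w[fa]).round(4),fa.sum())
        mu=np.average(q[fa][:,1:],axis=0,weights=w[fa]);u,s,vt=np.linalg.svd((q[fa][:,1:]-mu)*np.sqrt(w[fa])[:,None]);print("  face slope",np.arctan(vt[0][1]/vt[0][0]).round(4),"mid",mu.round(1))
        # lid edge: white line pts
        for sgn in(1,-1):
            rot=np.array([[np.cos(th0),np.sin(th0)],[-np.sin(th0),np.cos(th0)]]);q2=(L[...,1:]-o)@rot.T
            m=(S<90)&(V>90)&(abs(L[...,0]*sgn-107)<5)&(q2[...,0]>70)&(q2[...,0]<250)&(abs(q2[...,1])<9)
            if m.sum()>15:
                k=q2[m];A=np.polyfit(k[:,0],k[:,1],1);print("  white side",sgn,"n",m.sum(),"angle",(th0+np.arctan(A[0])).round(4),"polar mean",(th0+np.mean(np.arctan2(k[:,1],k[:,0]))).round(4),"x",np.median(L[m][:,0]).round(1))
go(sys.argv[1],float(sys.argv[2]))
E
python3 fitp.py 10 0.54; python3 ang.py 10; python3 fitp.py 0 0.0
```

```text
scene rim n 228 arc [0.21 2.97] hinge [0.8  0.33] rms 0.29
  yellow rim polar 0.6054 10  face polar 0.5965 80
  face slope 0.6206 mid [32.6 22. ]
  white side 1 n 255 angle 0.5366 polar mean 0.5508 x 106.8
top rim n 38 arc [-0.15  2.47] hinge [1.32 0.22] rms 0.84
  yellow rim polar 0.6379 2  face polar 0.6183 25
  face slope 0.5869 mid [39.2 27.1]
  white side 1 n 24 angle 0.5312 polar mean 0.5643 x 106.2
  white side -1 n 33 angle 0.5213 polar mean 0.5581 x -109.5
lid plane angle 0.5363 offset 8.05 3441 x tilt [1.8000e-03 9.3109e+00]
yellow n 74 x 116.7 polar med 0.627
bar n 251 lid frame [ 23.9 166.1  62.9] [-27. 160.  46.] [ 54. 173.  65.]
TCP lid frame [ -1.4 164.7  39.5] grasp pt [ -1.3 164.6  58.5] F [-1.6  5.1  1.4]
scene rim n 242 arc [-0.01  2.94] hinge [0.87 0.23] rms 0.7
  yellow rim polar 0.6089 7  face polar 0.6025 82
  face slope 0.6125 mid [33.5 22.7]
  white side 1 n 253 angle 0.0009 polar mean 0.0109 x 106.4
  white side -1 n 48 angle 0.004 polar mean 0.0321 x -108.3
top rim n 37 arc [-0.96  2.41] hinge [ 1.07 -0.05] rms 1.46
  yellow rim polar 0.5681 2  face polar 0.6189 25
  face slope 0.6126 mid [39.2 27.1]
  white side 1 n 33 angle 0.0052 polar mean 0.0234 x 106.1
  white side -1 n 33 angle -0.01 polar mean 0.0301 x -109.1
```

The hinge fit is tight (rms 0.3 mm). The paint line comes out at about 0.605 and the lid at about 0.537, so I raise it 4° more.

Request:
play_rows(
  targets=[
    {"slide": [-1, 0, -4.3], "turn": [0, 1.5, 0], "hand": 6},
    {"slide": [-1, 0, -4.3], "turn": [0, 1.5, 0], "hand": 6},
    {"slide": [-0.6, 0, -2.9], "turn": [0, 1, 0], "hand": 6},
    {"slide": [0, 0, 0], "turn": [0, 0, 0], "hand": 6},
    {"slide": [0, 0, 0], "turn": [0, 0, 0], "hand": 6},
  ],
)

```text
clock: 14.68
eef_pos: [559.3, -156.3, 276.5]
tool_rot: [-3.141, -0.614, 1.47]
force: [-1.1, 5.1, 3.0]
width: 11.8
```

```bash
python3 multi.py 11 6; python3 fitp.py 11 0.605; python3 ang.py 11; python3 - <<'E'
from h import *
from lines import xl,yl,hg
p,d,c=load("scene",11)
S=7;im=cv2.resize(p[290:370,195:305],None,fx=S,fy=S,interpolation=cv2.INTER_CUBIC)
cv2.imwrite("pics/edge11.png",im)
p=cv2.imread("pics/top11.png");cv2.imwrite("pics/top11b.png",cv2.resize(p[140:280,270:440],None,fx=4,fy=4,interpolation=cv2.INTER_CUBIC))
E
```

```text
15.275
scene rim n 224 arc [0.54 2.98] hinge [0.73 0.32] rms 0.35
  yellow rim polar 0.645 5  face polar 0.5973 79
  face slope 0.6434 mid [32.4 22. ]
  white side 1 n 275 angle 0.6091 polar mean 0.6218 x 106.8
top rim n 37 arc [-0.14  2.48] hinge [0.95 0.58] rms 0.55
  yellow rim polar 0.6383 2  face polar 0.6149 25
  face slope 0.6296 mid [39.4 27.8]
  white side 1 n 24 angle 0.6019 polar mean 0.6304 x 106.0
  white side -1 n 35 angle 0.5966 polar mean 0.6217 x -109.4
lid plane angle 0.6078 offset 7.97 3466 x tilt [2.2000e-03 9.6453e+00]
yellow n 69 x 117.1 polar med 0.629
bar n 239 lid frame [ 27.6 166.4  62.7] [-25. 157.  45.] [ 53. 173.  65.]
TCP lid frame [ -1.4 164.7  39.5] grasp pt [ -1.4 164.6  58.5] F [-0.5  4.2  2.2]
```

View pics/edge11.png

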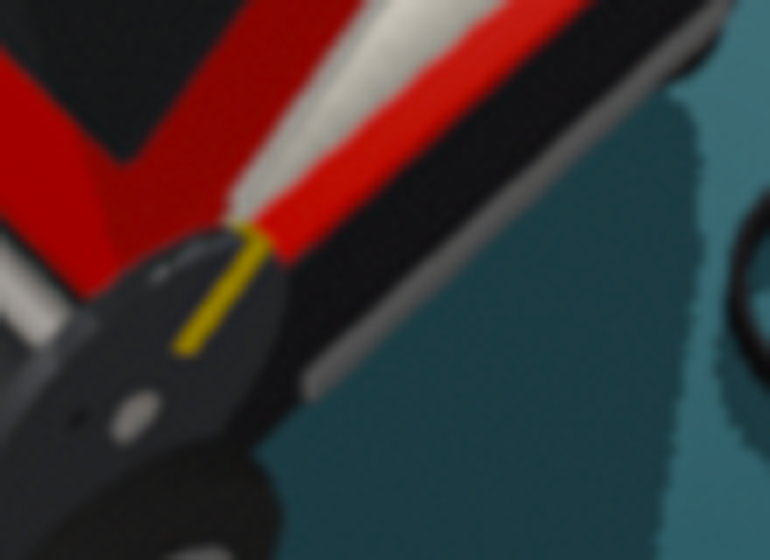

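View pics/top11b.png

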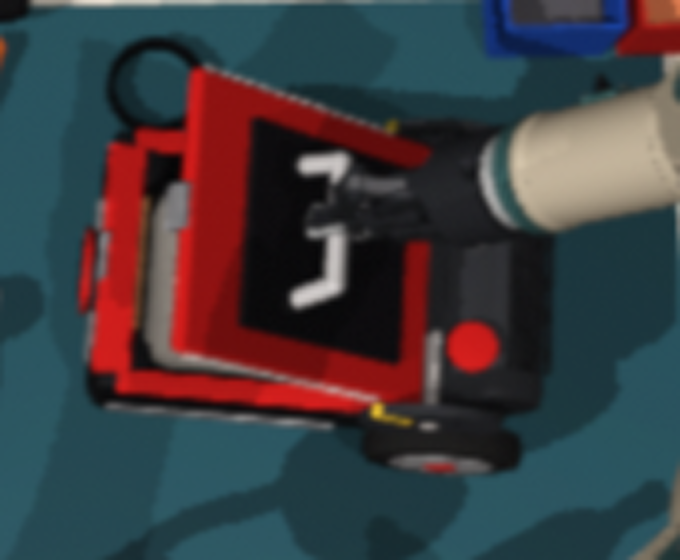

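```bash
python3 - <<'E'
from h import *
from lines import xl,yl,hg
from scipy.optimize import minimize
h0=hg+.8*yl+np.array([0,0,.3]);z=np.array([0,0,1.])
for n,sg,idx in(("scene",1,(0,10,11)),("top",-1,(0,10,11))):
  for i in idx:
    p,d,c=load(n,i);hs=cv2.cvtColor(p,cv2.COLOR_BGR2HSV).astype(float)
    b=p.astype(float);Y=(np.minimum(b[...,1],b[...,2])-b[...,0]).clip(0)  # yellowness
    u0,u1,v0,v1=(205,245,312,352) if n=="scene" else (352,384,234,256)
    Y=Y[v0:v1,u0:u1];Y=Y/np.percentile(Y,99.5);Y=Y.clip(0,1);SS=6
    def ren(th,xf,du,dv):
        a=np.cos(th)*yl+np.sin(th)*z;t=-np.sin(th)*yl+np.cos(th)*z
        im=np.zeros(((v1-v0)*SS,(u1-u0)*SS),np.float32)
        q=[[h0+sg*xf*xl+r*a+s*t for r,s in((21,-3.5),(55,-3.5),(55,3.5),(21,3.5))],[h0+sg*x*xl+55*a+s*t for x,s in((xf,-3.5),(109,-3.5),(109,3.5),(xf,3.5))]]
        for Q in q:
            P=(proj(np.array(Q),c)-[u0,v0]+.5+[du,dv])*SS-.5
            cv2.fillPoly(im,[np.round(P*16).astype(np.int32)],1.0,shift=4)
        im=cv2.GaussianBlur(im,(0,0),.7*SS)
        return cv2.resize(im,(u1-u0,v1-v0),interpolation=cv2.INTER_AREA)
    def cost(x):return ((ren(x[0],118+x[1],x[2],x[3])-Y)**2).sum()+.02*(x[1]/1.5)**2+.05*((x[2])**2+(x[3])**2)
    best=min((minimize(cost,[t,0,0,0],method="Nelder-Mead",options=dict(initial_simplex=np.array([[t,0,0,0],[t+.06,0,0,0],[t,1,0,0],[t,0,.5,0],[t,0,0,.5]]))) for t in(.5,.6,.7)),key=lambda r:r.fun)
    prof=[(t,round(min(minimize(lambda y:cost([t,*y]),[0,0,0],method="Nelder-Mead").fun,9e9),2)) for t in(.55,.58,.61,.64,.67)]
    print(n,i,best.x.round(3),round(best.fun,3),prof)
E
```

```text
scene 0 [ 0.661  0.311  0.534 -0.607] 9.814 [(0.55, np.float64(18.2)), (0.58, np.float64(15.45)), (0.61, np.float64(12.98)), (0.64, np.float64(11.57)), (0.67, np.float64(13.93))]
scene 10 [ 0.634 -0.123 -0.002 -0.061] 12.277 [(0.55, np.float64(19.43)), (0.58, np.float64(16.96)), (0.61, np.float64(14.24)), (0.64, np.float64(12.62)), (0.67, np.float64(15.33))]
scene 11 [ 0.638 -0.183  0.211 -0.109] 11.308 [(0.55, np.float64(18.39)), (0.58, np.float64(16.17)), (0.61, np.float64(13.53)), (0.64, np.float64(11.99)), (0.67, np.float64(14.56))]
top 0 [0.53  0.726 0.354 0.46 ] 2.98 [(0.55, np.float64(5.64)), (0.58, np.float64(5.61)), (0.61, np.float64(6.2)), (0.64, np.float64(7.51)), (0.67, np.float64(9.11))]
top 10 [ 0.608  1.586 -0.394  0.446] 2.633 [(0.55, np.float64(5.53)), (0.58, np.float64(5.47)), (0.61, np.float64(6.02)), (0.64, np.float64(7.31)), (0.67, np.float64(8.87))]
top 11 [ 0.615  1.354 -0.474  0.531] 2.687 [(0.55, np.float64(5.57)), (0.58, np.float64(5.51)), (0.61, np.float64(6.06)), (0.64, np.float64(7.33)), (0.67, np.float64(8.87))]
```

```bash
python3 - <<'E'
from h import *
from lines import xl,yl,hg
from scipy.optimize import minimize
z=np.array([0,0,1.])
for hy,hz in((.8,.3),(0.2,.3),(1.4,.3)):
 h0=hg+hy*yl+hz*z
 for n,sg,i in(("scene",1,10),("scene",1,11),("top",-1,10),("top",-1,11)):
    p,d,c=load(n,i);b=p.astype(float);Y=((np.minimum(b[...,1]*1.15,b[...,2])-b[...,0])/(b.max(2)+25)).clip(0)
    hh=cv2.cvtColor(p,cv2.COLOR_BGR2HSV)[...,0];Y=Y*(hh>14)
    u0,u1,v0,v1=(205,245,312,352) if n=="scene" else (352,384,234,256)
    Y=Y[v0:v1,u0:u1];Y=(Y/np.percentile(Y,97)).clip(0,1);SS=6
    def ren(th,xf,du,dv):
        a=np.cos(th)*yl+np.sin(th)*z;t=-np.sin(th)*yl+np.cos(th)*z
        im=np.zeros(((v1-v0)*SS,(u1-u0)*SS),np.float32)
        q=[[h0+sg*xf*xl+r*a+s*t for r,s in((21,-3.5),(55,-3.5),(55,3.5),(21,3.5))],[h0+sg*x*xl+55*a+s*t for x,s in((xf,-3.5),(109,-3.5),(109,3.5),(xf,3.5))]]
        for Q in q:
            P=(proj(np.array(Q),c)-[u0,v0]+.5+[du,dv])*SS-.5
            cv2.fillPoly(im,[np.round(P*16).astype(np.int32)],1.0,shift=4)
        return cv2.resize(cv2.GaussianBlur(im,(0,0),.7*SS),(u1-u0,v1-v0),interpolation=cv2.INTER_AREA)
    def cost(x):return ((ren(x[0],118+x[1],x[2],x[3])-Y)**2).sum()+.05*(x[1]/1.5)**2+.3*((x[2])**2+(x[3])**2)
    best=min((minimize(cost,[t,0,0,0],method="Nelder-Mead",options=dict(initial_simplex=np.array([[t,0,0,0],[t+.06,0,0,0],[t,1,0,0],[t,0,.5,0],[t,0,0,.5]]))) for t in(.5,.56,.6,.64,.7)),key=lambda r:r.fun)
    print(hy,n,i,best.x.round(3),round(best.fun,3))
E
```

```text
0.8 scene 10 [ 0.642  0.322 -0.039 -0.306] 23.54
0.8 scene 11 [ 0.631 -0.12  -0.073  0.003] 21.856
0.8 top 10 [ 0.558  1.397 -0.024  0.436] 17.661
0.8 top 11 [ 0.575  1.71  -0.089  0.52 ] 17.611
0.2 scene 10 [ 0.656  0.314  0.524 -0.159] 24.119
0.2 scene 11 [ 0.638  0.026  0.041 -0.062] 22.079
0.2 top 10 [0.563 1.779 0.04  0.47 ] 17.327
0.2 top 11 [0.562 1.734 0.062 0.667] 17.463
1.4 scene 10 [ 0.664  0.397  0.212 -0.136] 24.124
1.4 scene 11 [ 0.659  0.329 -0.01   0.097] 22.767
1.4 top 10 [ 0.609  1.728 -0.04   0.585] 17.548
1.4 top 11 [ 0.573  1.99  -0.015  0.443] 17.554
```

Estimates of the paint line scatter around 0.61–0.62 (depth polar 0.60–0.62, slopes 0.59–0.64, templates 0.56–0.66). The lid is at 0.608. A small nudge of 0.4° follows, then the final check.

Request:
play_rows(
  targets=[
    {"slide": [-0.3, 0, -1.2], "turn": [0, 0.4, 0], "hand": 6},
    {"slide": [0, 0, 0], "turn": [0, 0, 0], "hand": 6},
    {"slide": [0, 0, 0], "turn": [0, 0, 0], "hand": 6},
    {"slide": [0, 0, 0], "turn": [0, 0, 0], "hand": 6},
  ],
)

```text
clock: 15.78
eef_pos: [559.2, -157.2, 277.3]
tool_rot: [-3.141, -0.621, 1.47]
force: [-1.0, 5.6, 3.0]
width: 11.9
```

```bash
python3 multi.py 12 6; python3 fitp.py 12 0.612; python3 ang.py 12; cp pics/scene12.png pics/final.png
```

```text
16.375
scene rim n 232 arc [-0.14  2.93] hinge [0.72 0.35] rms 0.37
  yellow rim polar 0.6435 5  face polar 0.6014 78
  face slope 0.6302 mid [32.4 22.2]
  white side 1 n 272 angle 0.6154 polar mean 0.6284 x 106.7
top rim n 37 arc [-0.14  2.48] hinge [1.38 0.65] rms 0.87
  yellow rim polar 0.6255 2  face polar 0.6064 25
  face slope 0.6172 mid [39.2 26.9]
  white side 1 n 20 angle 0.6127 polar mean 0.6386 x 106.0
  white side -1 n 34 angle 0.6124 polar mean 0.6296 x -109.5
lid plane angle 0.6152 offset 7.92 3476 x tilt [2.0000e-03 9.6418e+00]
yellow n 70 x 117.2 polar med 0.631
bar n 240 lid frame [ 28.4 166.6  62.6] [-24. 158.  46.] [ 53. 173.  65.]
TCP lid frame [ -1.4 164.7  39.5] grasp pt [ -1.4 164.6  58.5] F [-0.6  6.4  2.6]
```

View pics/final.png

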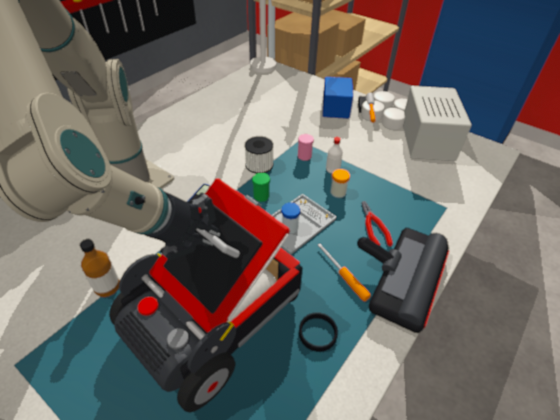

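The final view shows the lid raised and held at (220,240), the blue jar upright in the tray at (291,215), and the other things where they were. Lid plane is 0.615, white line 0.612–0.615, and paint line about 0.60–0.63. I hand it in.

```bash
python3 -c "
from cell import *
print(finish_job());s=read_state();print(s['clock'],s['eef_pos'],s['force'],s['width'])"
```

```text
the job is handed in; nothing more can be done
None
the job is handed in; nothing more can be done
```

I stood the blue-lidded jar upright in the tray's big bay, then raised the vacuum's red lid by its handle to the paint line. I handed in at about 16.4 s of the 54 s, with the gripper still holding the handle.

- **Jar:** I lowered it until the wrist read about 7 N of contact, then released it. The later pictures show it standing in the bay, inside the lips.
- **Lid angle:** The lid measured 0.615 rad by its top face and 0.612–0.615 rad by the white line's slope.
- **Paint line:** My best estimate is about 0.61 rad, but the individual estimates disagreed. Depth measurements gave 0.57–0.645 rad, mostly 0.60–0.63, and image template fits gave 0.53–0.66 rad. I expect the lid to match the line to within roughly 0.02 rad.
- **Grip:** The bar stayed at the grasp point with no slip. Two readings look odd. The finger opening read about 12 mm on the 14 mm bar. In the raised pose the wrist showed about 6 N sideways, so the arm is pulling slightly against the lid.
- **Other items:** Everything else looks unmoved in the last picture.

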